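# Unstack the check weights into their dishes

### The arm

A 6-joint arm with a two-finger parallel gripper is mounted at the origin on a cart in front of the work surface, level with it; the furniture and walls round the work are solid. World frame = base frame: x ahead of the robot, y to its left, z up, the work surface at z = 0. Lengths are in m, angles in degrees, forces in N, time in s.
With the tool pointing down it reaches from about 0.3 to 0.75 m from the base axis. Payload 8.5 kg.
Tool frame: the origin (TCP) lies midway between the tips of the shut fingers; the grasp point (between the pads) lies 19 mm behind it (env.pinch_z is the z of the grasp point in the tool frame, in m); z points along the fingers, y is the line along which they close (so a half turn about z gives the same grasp; the last joint's range is limited). The gripper opens to 85 mm and grips with 20 to 120 N. Pads are 22 mm wide; open, the fingers measure 114 mm over their backs; the gripper's body (76 mm by 85 mm) begins 54 mm behind the grasp point. The pads swing forward as they close: fully open they stand 13 mm farther back than shut.
Start: joints at [-83.898, 21.807, 74.336, -0, 83.858, -12.336], TCP at [0.174, -0.522, 0.231] pointing down, gripper open.
Joint ranges: [-178.18, 178.18], [-50.72, 133.34], [12.68, 142.11], [-81.47, 261.47], [9.98, 163.14], [-165.26, 165.26]. Speed limits (degrees/s): [136.94, 136.94, 180, 180, 180, 180].

### API

Orientations are given as a 3x3 rotation matrix whose columns are the frame's x, y, z axes.
In Python, from rig import env gives the robot as it stands.
- The arm moves only by the tool arm_command, never from a script. Its argument "deltas" is a list of rows, each an object of numbers: "rx", "ry", "rz": the turn, a rotation vector about the tool's x, y, z in rad; "dx", "dy", "dz": the shift along the tool's x, y, z in m; "fingers": the finger opening in m, from 0 to 0.0854. In form: [{"rx": .., "ry": .., "rz": .., "dx": .., "dy": .., "dz": .., "fingers": ..}, ...]. A call has 1 to 12 rows; each row shifts and turns the commanded pose from where the row before left it, along the tool's axes as they then stand; what a row does not reach is not made up. A row lasts 1/10 s, in which the tool goes at most 50 mm and 8.59 degrees, less where a joint would pass 70% of its speed; a pose out of reach is approached as far as the arm can. A call is refused whole if a number of a shift passes 0.05 or a number of a turn 0.15, either way. A call with a gripper value outside its range is refused whole. The fingers move at their own pace and stop on an object; "squeeze" is the grip in N (left out, the last holds). Time passes only in rows, so rows that do not move let the fingers close. It gives the time, the measured TCP pose, the force, the opening and the grip force at its end, in the units of the state.
- env.observe(): the state, without advancing time (a new reading comes with each control period).
- env.get_image(name): name is "scene" or "top" or "wrist"; returns a dict with "color" (480x640x3 uint8, blue, green, red), "camera_matrix" (3x3 intrinsics, pixels), "eye" and "orientation" of the camera in the world. Camera axes: x right, y up, looking along -z (the intrinsics and any distortion apply to the point x, -y, -z); pixel columns grow to the right and rows downward; lengths in m; the calibration is good to about 2 mm. A picture is of the moment at which its call begins. There is no depth.
- env.close_job(): hands the job in; it is judged then, once.
Trained networks look in a picture, given as the dict that the camera call returned (one of the last four; its "shot" number tells which), for a name from the list of things; names that differ only in an ending like _2 or _b are one class to them, and where a whole thing is asked for, a point or a joint stands for the part that bears it (a point fixed in the world has none). Each returns a list of dicts, best first, with "p" (0 to 1); they miss things now and then, are a little off and sometimes report something else, mostly with a low value. They report only what shows in the picture. A call takes as long as a camera call.
- env.look_for(query, picture): "box" ([left, top, right, bottom] in pixels, round what is visible of it).
- env.tip_of(query, picture): "location" ([column, row] in pixels: a listed point, or the origin of a listed thing).
The state is a dict: "time_s": time; "q": joint angles; "qvel": joint speeds; "joint_efforts": joint torques, N m; "position": TCP position; "tool_rot": TCP orientation; "ft_force": force on the tool from outside, world axes, zero at the start; "wrist_torque": the same for the moment, N m; "grip_width": finger opening in m; "gripper_force": force on a finger pad.
Only numpy, scipy, OpenCV 4.12 (cv2) and the standard library are available. Lean on these libraries where they do the work, as an engineer would, in place of code of your own. Each camera call takes 0.05 s, during which the arm holds its last target. There are 200 camera calls.

### The job

Four check weights stand in one stack beside the balance. Take the stack apart from the top down, one weight at a time, carry it clear of the balance, and set each weight upright, gently, flat on the floor of the dish made for its size: the brass knob weight in the smallest dish, the small, middle and large steel discs in the next larger ones in turn. Tip no weight over, and leave the dropper bottle and the white jar alone.

Things in the scene. Friction and masses are not known exactly. Their poses are not given: they have to be found in the camera images.
- knob_weight: Brass check weight with a narrower knob on top, 25 mm across and 34 mm high in all, about 100 g; its straight body is the lower 18 mm. At the start it stands on the small disc as the top of the stack. Grip it across the body. Origin: centre of its underside; z up along its axis.
- small_disc: Smallest plain turned steel disc weight, 38 mm across and 22 mm high, about 190 g, bevelled rims, flat top and bottom, at the start on the middle disc. Grip it across its round side. Origin: centre of its underside; z up along its axis.
- middle_disc: Middle plain turned steel disc weight, 50 mm across and 24 mm high, about 360 g, bevelled rims, flat top and bottom, at the start on the large disc, whose rim shows all round it. Grip it across its round side. Origin: centre of its underside; z up along its axis.
- large_disc: Largest plain turned steel disc weight, 62 mm across and 26 mm high, about 600 g, bevelled rims, flat top and bottom, at the start on the worktop, at the bottom of the stack, before the fixed balance (low base from x 0.53; glass part x 0.61 to 0.86, y -0.09 to 0.15, 0.36 m high). Grip it across its round side. Origin: centre of its underside; z up along its axis.
- tiny_dish: The smallest of four round wooden dishes fixed to the worktop, grey lining: for the brass knob weight. 43 mm across inside, 53 mm outside, rim top 9.5 mm above the worktop, flat floor 6 mm above the worktop (rim stands 3.5 mm above the floor). Origin: centre of its underside, at worktop height; z up.
- small_dish: The second smallest of four round wooden dishes fixed to the worktop, grey lining: for the small disc. 56 mm across inside, 66 mm outside, rim top 9.5 mm above the worktop, flat floor 6 mm above the worktop (rim stands 3.5 mm above the floor). Origin: centre of its underside, at worktop height; z up.
- middle_dish: The second largest of four round wooden dishes fixed to the worktop, grey lining: for the middle disc. 68 mm across inside, 78 mm outside, rim top 9.5 mm above the worktop, flat floor 6 mm above the worktop (rim stands 3.5 mm above the floor). Origin: centre of its underside, at worktop height; z up.
- large_dish: The largest of four round wooden dishes fixed to the worktop, grey lining: for the large disc. 80 mm across inside, 90 mm outside, rim top 9.5 mm above the worktop, flat floor 6 mm above the worktop (rim stands 3.5 mm above the floor). Origin: centre of its underside, at worktop height; z up.
- dropper_bottle: Bystander, leave alone: loose amber dropper bottle with a black top, 37 mm across, 81 mm high, right of the dishes. Origin: centre of its underside.
- sample_jar: Bystander, leave alone: loose white lidded jar, 54 mm across, 66 mm high, left of the stack. Origin: centre of its underside.

How it is judged (in metres and radians):
On the way, in this order (a step that is already met when the one before it is completed fails the run):
1. the brass knob weight stands in its dish, let go (horizontal distance between knob_weight and tiny_dish below 0.012 m and z of knob_weight in the frame of tiny_dish below 0.0085 m and angle between knob_weight's own z axis and vertical below 0.1 rad and contact force between the fingers and knob_weight below 0.1 N and linear speed of knob_weight below 0.03 m/s), for 0.2 s.
2. the small disc stands in its dish, let go (horizontal distance between small_disc and small_dish below 0.012 m and z of small_disc in the frame of small_dish below 0.0085 m and angle between small_disc's own z axis and vertical below 0.1 rad and contact force between the fingers and small_disc below 0.1 N and linear speed of small_disc below 0.03 m/s), for 0.2 s.
3. the middle disc stands in its dish, let go (horizontal distance between middle_disc and middle_dish below 0.012 m and z of middle_disc in the frame of middle_dish below 0.0085 m and angle between middle_disc's own z axis and vertical below 0.1 rad and contact force between the fingers and middle_disc below 0.1 N and linear speed of middle_disc below 0.03 m/s), for 0.2 s.
4. the large disc stands in its dish, let go (horizontal distance between large_disc and large_dish below 0.012 m and z of large_disc in the frame of large_dish below 0.0085 m and angle between large_disc's own z axis and vertical below 0.1 rad and contact force between the fingers and large_disc below 0.1 N and linear speed of large_disc below 0.03 m/s), for 0.2 s.
At the end, for the whole second after the job is handed in: Each weight stands upright (within 0.1 rad) on the floor of its own dish, underside less than 2.5 mm above the floor and axis within 12 mm of the dish's centre, all let go and at rest (all of step 1 and all of step 2 and all of step 3 and all of step 4); the robot touches nothing.
It fails at once if a weight is tipped over (more than 0.5 rad) (angle between any of knob_weight, small_disc, middle_disc, large_disc's own z axis and vertical above 0.5 rad).
It fails at once if a weight is dropped instead of set down (falls free faster than 0.4 m/s, about 10 mm) ((linear speed of knob_weight above 0.4 m/s and contact force between the fingers and knob_weight below 0.05 N) or (linear speed of small_disc above 0.4 m/s and contact force between the fingers and small_disc below 0.05 N) or (linear speed of middle_disc above 0.4 m/s and contact force between the fingers and middle_disc below 0.05 N) or (linear speed of large_disc above 0.4 m/s and contact force between the fingers and large_disc below 0.05 N)).
It fails at once if a bystander is moved more than 20 mm or tipped (distance of any of dropper_bottle, sample_jar from where it was at the start of the episode above 0.02 m or angle between any of dropper_bottle, sample_jar's own z axis and vertical above 0.3 rad).
It also fails if it takes over 128 s, if anything falls off the work surface, if the arm or the gripper's body presses on something with over 40 N, if the wrist force passes 120 N, or if a joint passes its speed limit or range.

## Working session

There is one attempt and no reset: what is moved stays moved. The work goes in short steps, Python scripts to look and compute and a tool call to move; the robot and the scene stay as the last step left them, time stands still between calls to the robot, and variables do not carry over. Pictures are saved under pics/ and viewed, at most 16 in all, crops included, and the job is handed in when it is done.

Besides the shell and the picture viewer there is one more tool, called after ">>>" as name(argument=value, ...), one argument or row to a line, values as JSON. arm_command: Moves the arm, as the interface text tells. Its arguments: {"type":"object","properties":{"deltas":{"type":"array"},"squeeze":{"type":"number"}},"required":["deltas"]}

```bash
mkdir -p pics
python3 - <<'E'
from rig import env
import cv2,numpy as np
s=env.observe(); print(s['time_s'],s['position'],np.round(s['tool_rot'],3).tolist(),s['grip_width'],env.pinch_z)
for n in ("top","scene"):
    p=env.get_image(n); cv2.imwrite(f"pics/{n}0.png",p['color']); print(n,np.round(p['eye'],4),np.round(p['orientation'],4).tolist(),np.round(p['camera_matrix'],1).tolist(), [k for k in p])
    for q in ["knob_weight","small_disc","middle_disc","large_disc","tiny_dish","small_dish","middle_dish","large_dish","dropper_bottle","sample_jar"]:
        print(q,[(np.round(d['box']).tolist(),round(d['p'],2)) for d in env.look_for(q,p)[:2]],[(np.round(d['location'],1).tolist(),round(d['p'],2)) for d in env.tip_of(q,p)[:2]])
E
```

```text
0.0 [ 0.1739057  -0.52148342  0.23071446] [[0.949, 0.316, -0.0], [0.316, -0.949, 0.001], [0.0, -0.001, -1.0]] 0.0851707666363315 -0.0187
top [ 0.287  -0.0207  1.406 ] [[-0.0053, 0.987, -0.1605], [-1.0, -0.0043, 0.0065], [0.0057, 0.1605, 0.987]] [[494.1, 0.0, 320.4], [0.0, 494.1, 232.1], [0.0, 0.0, 1.0]] ['color', 'camera_matrix', 'eye', 'orientation', 'shot']
knob_weight [([321.0, 248.0, 352.0, 278.0], 0.73), ([263.0, 243.0, 269.0, 254.0], 0.56)] [([267.5, 245.6], 0.58)]
small_disc [([260.0, 243.0, 275.0, 256.0], 0.62), ([378.0, 248.0, 397.0, 270.0], 0.44)] []
middle_disc [([258.0, 247.0, 280.0, 259.0], 0.54)] [([336.0, 262.4], 0.42)]
large_disc [([258.0, 246.0, 280.0, 265.0], 0.43)] [([269.4, 249.3], 0.61)]
tiny_dish [([381.0, 247.0, 396.0, 271.0], 0.61)] [([388.7, 256.8], 0.71), ([178.2, 239.1], 0.31)]
small_dish [([405.0, 210.0, 427.0, 230.0], 0.76)] [([414.4, 221.8], 0.58), ([386.6, 256.1], 0.37)]
middle_dish [([435.0, 247.0, 458.0, 272.0], 0.86)] [([445.6, 256.2], 0.85), ([335.1, 264.0], 0.29)]
large_dish [([318.0, 249.0, 352.0, 278.0], 0.65)] [([334.2, 263.6], 0.95)]
dropper_bo
[... 318 characters left out ...]
rix', 'eye', 'orientation', 'shot']
knob_weight [([280.0, 241.0, 288.0, 252.0], 0.69), ([400.0, 196.0, 412.0, 222.0], 0.61)] [([281.5, 250.5], 0.57)]
small_disc [] []
middle_disc [([275.0, 261.0, 291.0, 270.0], 0.71)] [([283.5, 266.6], 0.6)]
large_disc [([273.0, 267.0, 296.0, 276.0], 0.79)] [([283.5, 276.5], 0.59)]
tiny_dish [([271.0, 267.0, 296.0, 280.0], 0.54)] [([282.1, 276.8], 0.69)]
small_dish [] []
middle_dish [([402.0, 231.0, 416.0, 236.0], 0.64)] [([407.2, 234.1], 0.69), ([191.4, 299.8], 0.57)]
large_dish [] [([339.8, 262.4], 0.49)]
dropper_bottle [([404.0, 197.0, 409.0, 219.0], 0.68)] [([410.0, 221.7], 0.67)]
sample_jar [([175.0, 275.0, 201.0, 308.0], 0.56)] [([190.5, 300.7], 0.65)]
```

```bash
cat > h.py <<'E'
from rig import env
import numpy as np,cv2
def ray(p,uv):
    K=p['camera_matrix'];d=np.array([(uv[0]-K[0,2])/K[0,0],-(uv[1]-K[1,2])/K[1,1],-1.]);return np.array(p['orientation'])@d
def at(p,uv,z):
    d=ray(p,uv);e=np.array(p['eye']);return e+d*(z-e[2])/d[2]
def proj(p,X):
    c=np.array(p['orientation']).T@(np.array(X)-p['eye']);K=p['camera_matrix'];return np.array([K[0,2]-K[0,0]*c[0]/c[2],K[1,2]+K[1,1]*c[1]/c[2]])
E
python3 - <<'E'
import cv2,numpy as np
a=cv2.imread('pics/top0.png')[190:290,140:510]
b=cv2.imread('pics/scene0.png')[170:330,150:450]
a=cv2.resize(a,(800,216),interpolation=cv2.INTER_CUBIC);b=cv2.resize(b,(712,380),interpolation=cv2.INTER_CUBIC)
c=np.zeros((596,800,3),np.uint8);c[:216]=a;c[216:,:712]=b;cv2.imwrite('pics/c0.png',c)
from h import *
p=env.get_image('top')
for n,uv in dict(tiny=(388.5,258.5),small=(416,220.5),middle=(446.5,259),large=(335,263.5),bottle=(482,225)).items():print(n,at(p,uv,.0095))
print('stack',at(p,(269,249),.04)); print(at(p,(172,240),.066))
E
```

```text
tiny [ 0.43727584 -0.22282961  0.0095    ]
small [ 0.54672463 -0.30503553  0.0095    ]
middle [ 0.43508062 -0.38778118  0.0095    ]
large [ 0.42374863 -0.07067026  0.0095    ]
bottle [ 0.5327675  -0.49455779  0.0095    ]
stack [0.46210181 0.11376939 0.04      ]
[0.4847817  0.37669156 0.066     ]
```

View pics/c0.png

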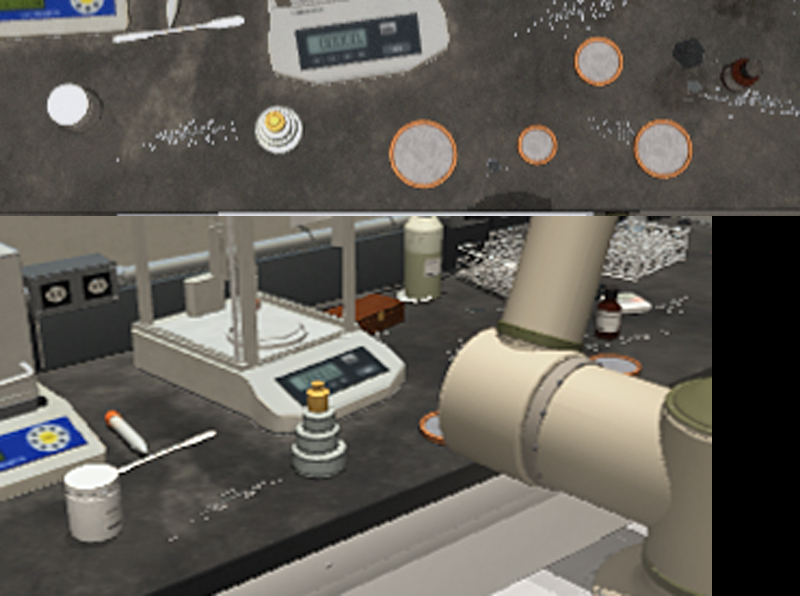

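The crop shows the stack at full-image px (269,249), and the dishes, large, tiny, middle and small, at (335,264), (388,258), (447,259) and (417,218). The bottle is at (482,224) and the jar at (172,238). I'll refine these with contour fits.

Run:
```python
from h import *
p=env.get_image('top');im=p['color'];hsv=cv2.cvtColor(im,cv2.COLOR_BGR2HSV)
m=cv2.inRange(hsv,(5,110,90),(22,255,255))
for n,uv,D in [("tiny",(388.5,258),53),("small",(417,218),66),("middle",(447,259),78),("large",(335,263.5),90)]:
    u,v=map(int,uv);r=22;s=m[v-r:v+r+1,u-r:u+r+1]
    c=max(cv2.findContours(s,cv2.RETR_EXTERNAL,cv2.CHAIN_APPROX_NONE)[0],key=cv2.contourArea)
    e=cv2.fitEllipse(c);ctr=np.array(e[0])+[u-r,v-r]
    X=at(p,ctr,.0095);print(n,ctr,np.round(X,4),np.array(e[1])+1, "expect px",D/1000/1.38*494)
s=im[225:275,245:295]
m2=(s.max(2)>130).astype(np.uint8)
m2=cv2.morphologyEx(m2,cv2.MORPH_OPEN,np.ones((3,3)))
c=max(cv2.findContours(m2,cv2.RETR_EXTERNAL,cv2.CHAIN_APPROX_NONE)[0],key=cv2.contourArea)
x,y,w,h=cv2.boundingRect(c);print('blob',x+245,y+225,w,h)
# model: predicted outlines for stack
for X0 in (0.455,0.46,.465): print(X0,[np.round(proj(p,(X0,.113,z)),1).tolist() for z in (0,.026,.05,.072,.09)])
k=cv2.inRange(hsv,(18,100,90),(32,255,255))[225:275,245:295];ys,xs=np.nonzero(k);print('brass',xs.min()+245,xs.max()+245,ys.min()+225,ys.max()+225,xs.mean()+245,ys.mean()+225,len(xs))
```

```text
tiny [388.01575279 256.5718689 ] [ 0.4428 -0.2216  0.0095] [18.95649719 19.01778793] expect px 18.972463768115944
small [416.42709351 217.9117775 ] [ 0.5543 -0.3065  0.0095] [22.65582085 23.28607368] expect px 23.626086956521743
middle [446.19454384 258.43843651] [ 0.4367 -0.387   0.0095] [27.06220055 28.35685921] expect px 27.921739130434787
large [335.19818306 260.78072548] [ 0.4315 -0.0713  0.0095] [31.78312111 32.24936295] expect px 32.21739130434783
blob 258 239 20 22
0.455 [[270.6, 253.2], [269.7, 252.1], [268.9, 251.1], [268.1, 250.1], [267.4, 249.3]]
0.46 [[270.6, 251.5], [269.7, 250.4], [268.9, 249.3], [268.1, 248.3], [267.5, 247.4]]
0.465 [[270.6, 249.8], [269.8, 248.6], [268.9, 247.5], [268.2, 246.5], [267.5, 245.6]]
brass 263 271 242 250 266.77611940298505 245.77611940298507 67
```

>>> arm_command(
  deltas=[
    {"rz": 0.1072,"dx": 0.02},
    {"rz": 0.1072,"dx": 0.02},
    {"rz": 0.1072,"dx": 0.02},
    {},
    {},
  ],
)

```text
invalid input
```

>>> arm_command(
  deltas=[
    {"rx": 0,"ry": 0,"rz": 0.1072,"dx": 0,"dy": 0,"dz": 0,"fingers": 0.085},
    {"rx": 0,"ry": 0,"rz": 0.1072,"dx": 0,"dy": 0,"dz": 0,"fingers": 0.085},
    {"rx": 0,"ry": 0,"rz": 0.1072,"dx": 0,"dy": 0,"dz": 0,"fingers": 0.085},
    {"rx": 0,"ry": 0,"rz": 0,"dx": 0.025,"dy": -0.03,"dz": 0,"fingers": 0.085},
    {"rx": 0,"ry": 0,"rz": 0,"dx": 0.025,"dy": -0.03,"dz": 0,"fingers": 0.085},
    {"rx": 0,"ry": 0,"rz": 0,"dx": 0.025,"dy": -0.03,"dz": 0,"fingers": 0.085},
    {"rx": 0,"ry": 0,"rz": 0,"dx": 0.025,"dy": -0.03,"dz": 0,"fingers": 0.085},
    {"rx": 0,"ry": 0,"rz": 0,"dx": 0.025,"dy": -0.03,"dz": 0,"fingers": 0.085},
    {"rx": 0,"ry": 0,"rz": 0,"dx": 0.025,"dy": -0.03,"dz": 0,"fingers": 0.085},
    {"rx": 0,"ry": 0,"rz": 0,"dx": 0.025,"dy": -0.03,"dz": 0,"fingers": 0.085},
    {"rx": 0,"ry": 0,"rz": 0,"dx": 0.025,"dy": -0.03,"dz": 0,"fingers": 0.085},
  ],
  squeeze=50,
)

```text
time_s: 3.3
position: [0.3747, -0.2804, 0.2315]
tool_rot: [[1.0, 0.0, 0.0], [0.0, -1.0, -0.0], [0.0, 0.0, -1.0]]
ft_force: [0.1, -0.6, 0.6]
grip_width: 0.0848
gripper_force: 0.0
```

>>> arm_command(
  deltas=[
    {"dx": 0.006,"dy": -0.036,"dz": 0,"fingers": 0.085},
    {"dx": 0.006,"dy": -0.036,"dz": 0,"fingers": 0.085},
    {"dx": 0.006,"dy": -0.036,"dz": 0,"fingers": 0.085},
    {"dx": 0.006,"dy": -0.036,"dz": 0,"fingers": 0.085},
    {"dx": 0.006,"dy": -0.036,"dz": 0,"fingers": 0.085},
    {"dx": 0.006,"dy": -0.036,"dz": 0,"fingers": 0.085},
    {"dx": 0.006,"dy": -0.036,"dz": 0,"fingers": 0.085},
    {"dx": 0.006,"dy": -0.036,"dz": 0,"fingers": 0.085},
    {"dx": 0.006,"dy": -0.036,"dz": 0,"fingers": 0.085},
    {"dx": 0.006,"dy": -0.036,"dz": 0,"fingers": 0.085},
    {"dx": 0,"dy": 0,"dz": 0,"fingers": 0.085},
  ],
)

```text
invalid input
```

Run:
```python
from h import *
p=env.get_image('wrist');im=p['color'].copy();print(env.observe()['position'],p['eye'],np.round(p['orientation'],3).tolist())
for X in ((.464,.114,.106),(.464,.114,.072),(.464,.114,.0)): print(proj(p,X))
cv2.imwrite('pics/w1.png',im)
```

```text
[ 0.3770276  -0.27652114  0.23157791] [ 0.44467983 -0.2800366   0.3735401 ] [[-0.001, 0.962, 0.274], [-1.0, -0.001, 0.0], [0.0, -0.274, 0.962]]
[-358.18269074   81.97448679]
[-280.92910185   85.86769412]
[-164.45936136   91.73720587]
```

View pics/w1.png

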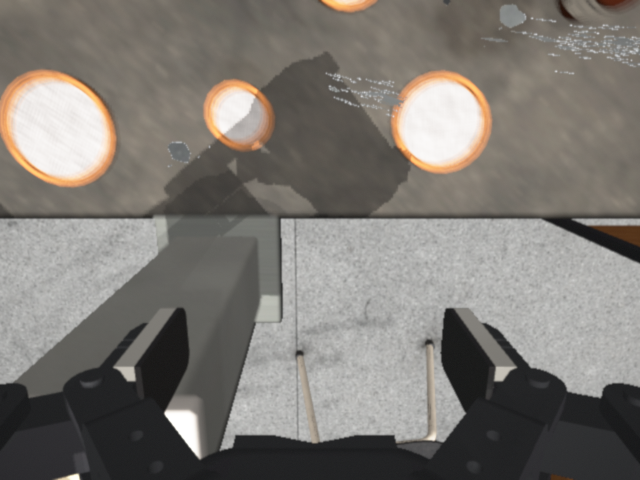

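The wrist view shows the large, tiny and middle dishes at (58,128), (239,116) and (441,122). The moves need every key in each row, so I'll resend in full.

>>> arm_command(
  deltas=[
    {"rx": 0,"ry": 0,"rz": 0,"dx": 0.006,"dy": -0.036,"dz": 0,"fingers": 0.085},
    {"rx": 0,"ry": 0,"rz": 0,"dx": 0.006,"dy": -0.036,"dz": 0,"fingers": 0.085},
    {"rx": 0,"ry": 0,"rz": 0,"dx": 0.006,"dy": -0.036,"dz": 0,"fingers": 0.085},
    {"rx": 0,"ry": 0,"rz": 0,"dx": 0.006,"dy": -0.036,"dz": 0,"fingers": 0.085},
    {"rx": 0,"ry": 0,"rz": 0,"dx": 0.006,"dy": -0.036,"dz": 0,"fingers": 0.085},
    {"rx": 0,"ry": 0,"rz": 0,"dx": 0.006,"dy": -0.036,"dz": 0,"fingers": 0.085},
    {"rx": 0,"ry": 0,"rz": 0,"dx": 0.006,"dy": -0.036,"dz": 0,"fingers": 0.085},
    {"rx": 0,"ry": 0,"rz": 0,"dx": 0.006,"dy": -0.036,"dz": 0,"fingers": 0.085},
    {"rx": 0,"ry": 0,"rz": 0,"dx": 0.006,"dy": -0.036,"dz": 0,"fingers": 0.085},
    {"rx": 0,"ry": 0,"rz": 0,"dx": 0.006,"dy": -0.036,"dz": 0,"fingers": 0.085},
    {"rx": 0,"ry": 0,"rz": 0,"dx": 0,"dy": 0,"dz": 0,"fingers": 0.085},
  ],
)

```text
time_s: 4.45
position: [0.4339, 0.0814, 0.2314]
tool_rot: [[1.0, 0.005, 0.0], [0.005, -1.0, 0.001], [0.0, -0.001, -1.0]]
ft_force: [0.4, -1.3, -0.1]
grip_width: 0.0848
gripper_force: 0.0
```

Run:
```python
from h import *
p=env.get_image('wrist');im=p['color'].copy();s=env.observe();print(s['time_s'],s['position'],p['eye'])
hsv=cv2.cvtColor(im,cv2.COLOR_BGR2HSV)
k=cv2.inRange(hsv,(18,100,90),(32,255,255));n,l,st,c=cv2.connectedComponentsWithStats(k);i=1+st[1:,4].argmax();print('brass',st[i],c[i],at(p,c[i],.098))
for X in ((.464,.114,.106),(.464,.114,.072),(.464,.114,.0)): print(proj(p,X))
cv2.imwrite('pics/w2.png',im)
```

```text
4.5 [0.43378457 0.07973833 0.23133163] [0.50382112 0.08189282 0.37343762]
brass [ 245  159   39   39 1199] [264.22101751 178.00166806] [0.46543611 0.11413191 0.098     ]
[263.04507779 182.08837182]
[268.6725313  174.89341797]
[277.30645746 163.85455284]
```

View pics/w2.png

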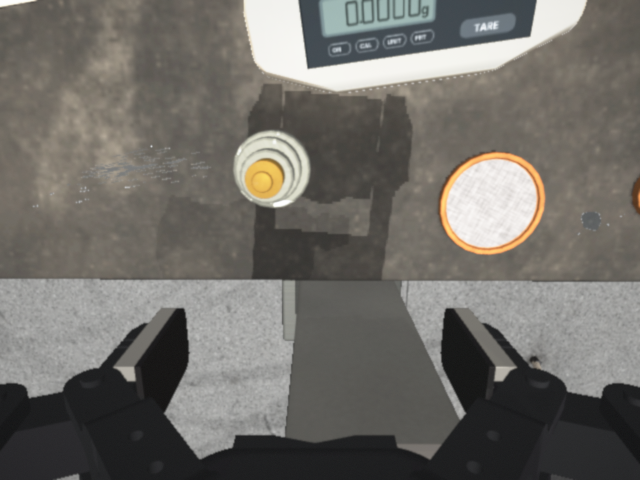

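Large-disc outline at (273,169), brass top at (263,180) and large dish at (493,202). This agrees with a stack axis of (0.4645, 0.1145).

>>> arm_command(
  deltas=[
    {"rx": 0,"ry": 0,"rz": 0.005,"dx": 0.015,"dy": -0.017,"dz": 0,"fingers": 0.06},
    {"rx": 0,"ry": 0,"rz": 0,"dx": 0.016,"dy": -0.017,"dz": 0,"fingers": 0.06},
    {"rx": 0,"ry": 0,"rz": 0,"dx": 0,"dy": 0,"dz": 0.03,"fingers": 0.06},
    {"rx": 0,"ry": 0,"rz": 0,"dx": 0,"dy": 0,"dz": 0.03,"fingers": 0.06},
    {"rx": 0,"ry": 0,"rz": 0,"dx": 0,"dy": 0,"dz": 0.02,"fingers": 0.06},
    {"rx": 0,"ry": 0,"rz": 0,"dx": 0,"dy": 0,"dz": 0,"fingers": 0.06},
    {"rx": 0,"ry": 0,"rz": 0,"dx": 0,"dy": 0,"dz": 0,"fingers": 0.06},
  ],
)

```text
time_s: 5.2
position: [0.4653, 0.1115, 0.152]
tool_rot: [[1.0, -0.006, 0.0], [-0.006, -1.0, -0.0], [0.0, 0.0, -1.0]]
ft_force: [-0.4, -0.9, -0.2]
grip_width: 0.0599
gripper_force: 0.0
```

>>> arm_command(
  deltas=[
    {"rx": 0,"ry": 0,"rz": -0.005,"dx": -0.001,"dy": -0.003,"dz": 0,"fingers": 0.06},
    {"rx": 0,"ry": 0,"rz": 0,"dx": 0,"dy": 0,"dz": 0.025,"fingers": 0.06},
    {"rx": 0,"ry": 0,"rz": 0,"dx": 0,"dy": 0,"dz": 0.025,"fingers": 0.06},
    {"rx": 0,"ry": 0,"rz": 0,"dx": 0,"dy": 0,"dz": 0.016,"fingers": 0.06},
    {"rx": 0,"ry": 0,"rz": 0,"dx": 0,"dy": 0,"dz": 0.008,"fingers": 0.06},
    {"rx": 0,"ry": 0,"rz": 0,"dx": 0,"dy": 0,"dz": 0,"fingers": 0.06},
    {"rx": 0,"ry": 0,"rz": 0,"dx": 0,"dy": 0,"dz": 0,"fingers": 0.06},
  ],
)

```text
time_s: 5.9
position: [0.4645, 0.1153, 0.0783]
tool_rot: [[1.0, 0.0, 0.002], [0.0, -1.0, -0.0], [0.002, 0.0, -1.0]]
ft_force: [0.1, 0.7, -0.1]
grip_width: 0.0598
gripper_force: 0.0
```

Run:
```python
from h import *
p=env.get_image('wrist');im=p['color'].copy();s=env.observe();print(s['time_s'],s['position'])
hsv=cv2.cvtColor(im,cv2.COLOR_BGR2HSV)
k=cv2.inRange(hsv,(18,100,90),(32,255,255));n,l,st,c=cv2.connectedComponentsWithStats(k);i=1+st[1:,4].argmax();print('brass',st[i],c[i],at(p,c[i],.098))
cv2.imwrite('pics/w3.png',im)
```

```text
5.95 [0.46458075 0.11524238 0.07838751]
brass [ 276  282   77   94 5558] [313.8368118 328.7754588] [0.47002686 0.11579671 0.098     ]
```

View pics/w3.png

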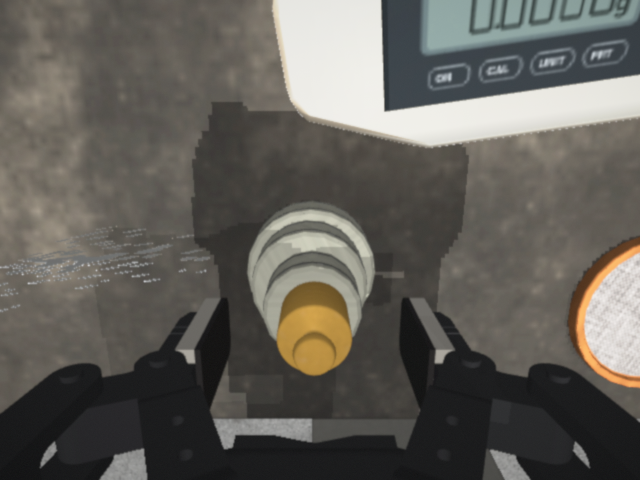

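The knob sits at column 314, midway between the pads (229 and 401). Closing now.

>>> arm_command(
  deltas=[
    {"rx": 0,"ry": 0,"rz": 0,"dx": 0,"dy": 0,"dz": 0,"fingers": 0.04},
    {"rx": 0,"ry": 0,"rz": 0,"dx": 0,"dy": 0,"dz": 0,"fingers": 0.03},
    {"rx": 0,"ry": 0,"rz": 0,"dx": 0,"dy": 0,"dz": 0,"fingers": 0.025},
    {"rx": 0,"ry": 0,"rz": 0,"dx": 0,"dy": 0,"dz": 0,"fingers": 0.02},
    {"rx": 0,"ry": 0,"rz": 0,"dx": 0,"dy": 0,"dz": 0,"fingers": 0.02},
    {"rx": 0,"ry": 0,"rz": 0,"dx": 0,"dy": 0,"dz": 0,"fingers": 0.02},
  ],
  squeeze=30,
)

```text
time_s: 6.55
position: [0.4641, 0.1153, 0.0778]
tool_rot: [[1.0, 0.0, 0.001], [0.0, -1.0, 0.0], [0.001, -0.0, -1.0]]
ft_force: [-1.1, 1.1, 6.8]
grip_width: 0.0234
gripper_force: 29.4
```

>>> arm_command(
  deltas=[
    {"rx": 0,"ry": 0,"rz": 0,"dx": 0,"dy": 0,"dz": -0.004,"fingers": 0.02},
    {"rx": 0,"ry": 0,"rz": 0,"dx": 0,"dy": 0,"dz": -0.01,"fingers": 0.02},
    {"rx": 0,"ry": 0,"rz": 0,"dx": 0,"dy": 0,"dz": -0.02,"fingers": 0.02},
    {"rx": 0,"ry": 0,"rz": 0,"dx": 0,"dy": 0,"dz": -0.02,"fingers": 0.02},
    {"rx": 0,"ry": 0,"rz": 0,"dx": 0,"dy": 0.01,"dz": -0.01,"fingers": 0.02},
    {"rx": 0,"ry": 0,"rz": 0,"dx": -0.002,"dy": 0.025,"dz": 0,"fingers": 0.02},
    {"rx": 0,"ry": 0,"rz": 0,"dx": -0.003,"dy": 0.033,"dz": 0,"fingers": 0.02},
    {"rx": 0,"ry": 0,"rz": 0,"dx": -0.003,"dy": 0.033,"dz": 0,"fingers": 0.02},
    {"rx": 0,"ry": 0,"rz": 0,"dx": -0.003,"dy": 0.033,"dz": 0,"fingers": 0.02},
    {"rx": 0,"ry": 0,"rz": 0,"dx": -0.003,"dy": 0.033,"dz": 0,"fingers": 0.02},
    {"rx": 0,"ry": 0,"rz": 0,"dx": -0.003,"dy": 0.033,"dz": 0,"fingers": 0.02},
    {"rx": 0,"ry": 0,"rz": 0,"dx": 0,"dy": 0.03,"dz": 0,"fingers": 0.02},
  ],
)

```text
time_s: 7.75
position: [0.4461, -0.1168, 0.1414]
tool_rot: [[1.0, -0.001, -0.0], [-0.001, -1.0, 0.0], [-0.0, -0.0, -1.0]]
ft_force: [0.2, -0.5, -1.1]
grip_width: 0.0236
gripper_force: 29.6
```

Run:
```python
from h import *
p=env.get_image('wrist');im=p['color'].copy();s=env.observe();print(s['time_s'],s['position'],p['eye'],s['grip_width'],s['gripper_force'])
hsv=cv2.cvtColor(im,cv2.COLOR_BGR2HSV)
k=cv2.inRange(hsv,(5,110,90),(17,255,255))
for c in cv2.findContours(k,cv2.RETR_EXTERNAL,cv2.CHAIN_APPROX_NONE)[0]:
    if cv2.contourArea(c)>800: e=cv2.fitEllipse(c);print(np.round(e[0]),np.round(e[1]),cv2.boundingRect(c),at(p,e[0],.0095))
for n,X in dict(tiny=(.4428,-.2216,.0095),large=(.4315,-.0713,.0095)).items():print(n,proj(p,X))
# earlier wrist pictures by geometry
K=p['camera_matrix'];q=dict(camera_matrix=K,orientation=p['orientation'],eye=np.array([.44468,-.28004,.37354]))
for n,uv in dict(large=(58,128),tiny=(239,116),middle=(441,122)).items(): print(n,at(q,uv,.0095))
cv2.imwrite('pics/w4.png',im)
```

```text
7.8 [ 0.44693421 -0.12042658  0.14144786] [ 0.51617882 -0.11648237  0.28336149] 0.023626331398599303 29.683712293117424
[477. 230.] [76. 86.] (434, 191, 87, 78) [ 0.44352028 -0.22357755  0.0095    ]
[251. 244.] [121. 132.] (181, 180, 141, 129) [ 0.43393544 -0.07441042  0.0095    ]
[628.  52.] [ 88. 106.] (580, 0, 60, 108) [ 0.55201356 -0.30113534  0.0095    ]
tiny [474.05889862 231.07100054]
large [246.8262458  247.69620072]
large [ 0.43504901 -0.06963063  0.0095    ]
tiny [ 0.44434899 -0.21858365  0.0095    ]
middle [ 0.43944581 -0.38344812  0.0095    ]
```

View pics/w4.png

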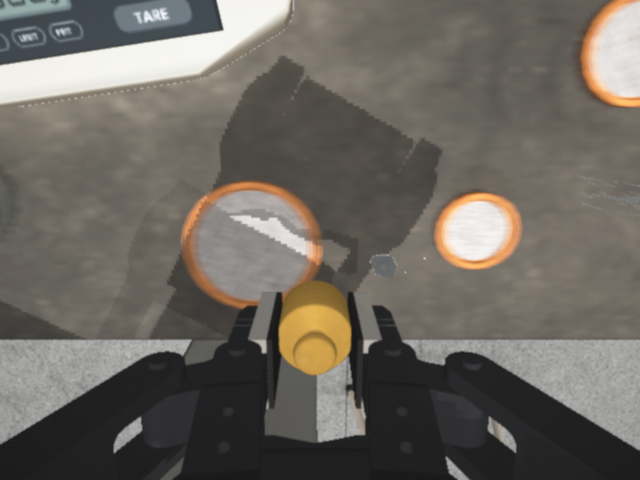

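The knob is held upright and centred at column 315. The tiny dish at (477,230) and large dish at (251,244) agree with the earlier fits within about 2 mm.

>>> arm_command(
  deltas=[
    {"rx": 0,"ry": 0,"rz": 0,"dx": -0.001,"dy": 0.033,"dz": 0.0,"fingers": 0.02},
    {"rx": 0,"ry": 0,"rz": 0,"dx": -0.001,"dy": 0.033,"dz": 0.0,"fingers": 0.02},
    {"rx": 0,"ry": 0,"rz": 0,"dx": -0.001,"dy": 0.033,"dz": 0.0,"fingers": 0.02},
    {"rx": 0,"ry": 0,"rz": 0,"dx": 0,"dy": 0,"dz": 0.025,"fingers": 0.02},
    {"rx": 0,"ry": 0,"rz": 0,"dx": 0,"dy": 0,"dz": 0.03,"fingers": 0.02},
    {"rx": 0,"ry": 0,"rz": 0,"dx": 0,"dy": 0,"dz": 0.03,"fingers": 0.02},
    {"rx": 0,"ry": 0,"rz": 0,"dx": 0,"dy": 0,"dz": 0.02,"fingers": 0.02},
    {"rx": 0,"ry": 0,"rz": 0,"dx": 0,"dy": 0,"dz": 0.0,"fingers": 0.02},
    {"rx": 0,"ry": 0,"rz": 0,"dx": 0,"dy": 0,"dz": 0.0,"fingers": 0.02},
  ],
)

```text
time_s: 8.7
position: [0.4439, -0.2142, 0.0368]
tool_rot: [[1.0, 0.0, -0.0], [0.0, -1.0, 0.0], [-0.0, -0.0, -1.0]]
ft_force: [0.3, -0.9, -0.8]
grip_width: 0.0235
gripper_force: 29.8
```

>>> arm_command(
  deltas=[
    {"rx": 0,"ry": 0,"rz": 0,"dx": 0,"dy": 0.008,"dz": 0.0,"fingers": 0.02},
    {"rx": 0,"ry": 0,"rz": 0,"dx": 0,"dy": 0,"dz": 0.01,"fingers": 0.02},
    {"rx": 0,"ry": 0,"rz": 0,"dx": 0,"dy": 0,"dz": 0.008,"fingers": 0.02},
    {"rx": 0,"ry": 0,"rz": 0,"dx": 0,"dy": 0,"dz": 0.004,"fingers": 0.02},
    {"rx": 0,"ry": 0,"rz": 0,"dx": 0,"dy": 0,"dz": 0,"fingers": 0.02},
    {"rx": 0,"ry": 0,"rz": 0,"dx": 0,"dy": 0,"dz": 0,"fingers": 0.02},
  ],
)

```text
time_s: 9.3
position: [0.444, -0.2217, 0.0143]
tool_rot: [[1.0, 0.0, -0.0], [0.0, -1.0, 0.0], [-0.0, -0.0, -1.0]]
ft_force: [0.4, -0.6, -0.3]
grip_width: 0.0234
gripper_force: 29.8
```

>>> arm_command(
  deltas=[
    {"rx": 0,"ry": 0,"rz": 0,"dx": 0,"dy": 0,"dz": 0.001,"fingers": 0.02},
    {"rx": 0,"ry": 0,"rz": 0,"dx": 0,"dy": 0,"dz": 0.001,"fingers": 0.02},
    {"rx": 0,"ry": 0,"rz": 0,"dx": 0,"dy": 0,"dz": 0,"fingers": 0.02},
    {"rx": 0,"ry": 0,"rz": 0,"dx": 0,"dy": 0,"dz": 0,"fingers": 0.02},
  ],
)

```text
time_s: 9.7
position: [0.444, -0.2218, 0.0124]
tool_rot: [[1.0, 0.0, 0.0], [0.0, -1.0, -0.0], [0.0, 0.0, -1.0]]
ft_force: [0.0, -0.7, -1.7]
grip_width: 0.0233
gripper_force: 29.8
```

>>> arm_command(
  deltas=[
    {"rx": 0,"ry": 0,"rz": 0,"dx": 0,"dy": 0,"dz": 0.001,"fingers": 0.02},
    {"rx": 0,"ry": 0,"rz": 0,"dx": 0,"dy": 0,"dz": 0,"fingers": 0.02},
    {"rx": 0,"ry": 0,"rz": 0,"dx": 0,"dy": 0,"dz": 0,"fingers": 0.02},
  ],
)

```text
time_s: 10.0
position: [0.4441, -0.2218, 0.0118]
tool_rot: [[1.0, 0.0, 0.001], [0.0, -1.0, -0.0], [0.001, 0.0, -1.0]]
ft_force: [-1.7, 1.3, 5.6]
grip_width: 0.0233
gripper_force: 30.4
```

Contact at 5.6 N. I'll open slowly, then rise.

>>> arm_command(
  deltas=[
    {"rx": 0,"ry": 0,"rz": 0,"dx": 0,"dy": 0,"dz": 0,"fingers": 0.027},
    {"rx": 0,"ry": 0,"rz": 0,"dx": 0,"dy": 0,"dz": 0,"fingers": 0.035},
    {"rx": 0,"ry": 0,"rz": 0,"dx": 0,"dy": 0,"dz": 0,"fingers": 0.05},
    {"rx": 0,"ry": 0,"rz": 0,"dx": 0,"dy": 0,"dz": 0,"fingers": 0.06},
    {"rx": 0,"ry": 0,"rz": 0,"dx": 0,"dy": 0,"dz": -0.01,"fingers": 0.06},
    {"rx": 0,"ry": 0,"rz": 0,"dx": 0,"dy": 0,"dz": -0.03,"fingers": 0.06},
    {"rx": 0,"ry": 0,"rz": 0,"dx": 0,"dy": 0,"dz": -0.04,"fingers": 0.065},
    {"rx": 0,"ry": 0,"rz": 0,"dx": 0,"dy": 0,"dz": -0.04,"fingers": 0.065},
    {"rx": 0,"ry": 0,"rz": 0,"dx": 0,"dy": 0,"dz": 0,"fingers": 0.065},
  ],
)

```text
time_s: 10.9
position: [0.4457, -0.2231, 0.1366]
tool_rot: [[1.0, 0.0, 0.008], [0.0, -1.0, -0.007], [0.008, 0.007, -1.0]]
ft_force: [0.1, -0.3, -0.7]
grip_width: 0.0652
gripper_force: 0.0
```

Run:
```python
from h import *
p=env.get_image('wrist');im=p['color'].copy();s=env.observe();print(s['time_s'],s['position'],s['grip_width'])
hsv=cv2.cvtColor(im,cv2.COLOR_BGR2HSV)
k=cv2.inRange(hsv,(5,110,90),(17,255,255))
for c in cv2.findContours(k,cv2.RETR_EXTERNAL,cv2.CHAIN_APPROX_NONE)[0]:
    if cv2.contourArea(c)>800: e=cv2.fitEllipse(c);print(np.round(e[0]),cv2.boundingRect(c),at(p,e[0],.0095))
print(proj(p,(.4437,-.222,.006)),proj(p,(.4437,-.222,.040)))
cv2.imwrite('pics/w5.png',im)
```

```text
10.95 [ 0.44476712 -0.22236887  0.13401183] 0.06533535226685178
[311. 233.] (271, 194, 81, 79) [ 0.44344205 -0.22121354  0.0095    ]
[561. 240.] (499, 183, 123, 115) [ 0.43859365 -0.38464712  0.0095    ]
[ 83. 248.] (14, 183, 139, 132) [ 0.43375772 -0.07273224  0.0095    ]
[455.  50.] (398, 0, 115, 110) [ 0.55337083 -0.30528825  0.0095    ]
[312.04422993 231.47058469] [312.10694944 246.20514096]
```

View pics/w5.png

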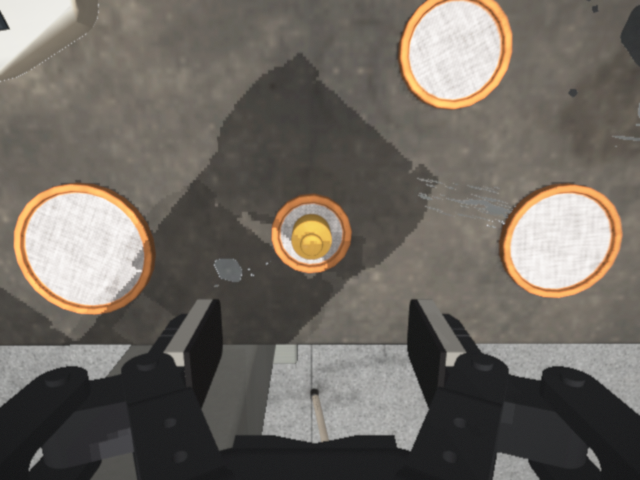

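Knob is upright and centred in the tiny dish at (311,235). Back to the stack for the small disc.

>>> arm_command(
  deltas=[
    {"rx": 0,"ry": 0,"rz": 0,"dx": 0.002,"dy": -0.031,"dz": 0,"fingers": 0.065},
    {"rx": 0,"ry": 0,"rz": 0,"dx": 0.002,"dy": -0.031,"dz": 0,"fingers": 0.065},
    {"rx": 0,"ry": 0,"rz": 0,"dx": 0.002,"dy": -0.031,"dz": 0,"fingers": 0.065},
    {"rx": 0,"ry": 0,"rz": 0,"dx": 0.002,"dy": -0.031,"dz": 0,"fingers": 0.065},
    {"rx": 0,"ry": 0,"rz": 0,"dx": 0.002,"dy": -0.031,"dz": 0,"fingers": 0.065},
    {"rx": 0,"ry": 0,"rz": 0,"dx": 0.002,"dy": -0.031,"dz": 0,"fingers": 0.065},
    {"rx": 0,"ry": 0,"rz": 0,"dx": 0.002,"dy": -0.031,"dz": 0,"fingers": 0.065},
    {"rx": 0,"ry": 0,"rz": 0,"dx": 0.002,"dy": -0.031,"dz": 0,"fingers": 0.065},
    {"rx": 0,"ry": 0,"rz": 0,"dx": 0.002,"dy": -0.031,"dz": 0,"fingers": 0.065},
    {"rx": 0,"ry": 0,"rz": 0,"dx": 0.001,"dy": -0.031,"dz": 0,"fingers": 0.065},
    {"rx": 0,"ry": 0,"rz": 0,"dx": 0.001,"dy": -0.027,"dz": 0,"fingers": 0.065},
    {"rx": 0,"ry": 0,"rz": 0,"dx": 0,"dy": 0,"dz": 0,"fingers": 0.065},
  ],
)

```text
time_s: 12.15
position: [0.463, 0.1176, 0.1304]
tool_rot: [[1.0, 0.003, -0.002], [0.003, -1.0, 0.0], [-0.002, -0.0, -1.0]]
ft_force: [0.3, -0.8, 0.0]
grip_width: 0.0648
gripper_force: 0.0
```

>>> arm_command(
  deltas=[
    {"rx": 0,"ry": 0,"rz": 0,"dx": 0,"dy": 0,"dz": 0,"fingers": 0.065},
    {"rx": 0,"ry": 0,"rz": 0,"dx": 0,"dy": 0,"dz": 0,"fingers": 0.065},
  ],
)

```text
time_s: 12.35
position: [0.4637, 0.1145, 0.1309]
tool_rot: [[1.0, -0.001, -0.001], [-0.001, -1.0, -0.0], [-0.001, 0.0, -1.0]]
ft_force: [0.2, 0.3, -0.9]
grip_width: 0.0652
gripper_force: 0.0
```

Run:
```python
from h import *
p=env.get_image('wrist');im=p['color'].copy();s=env.observe();print(s['time_s'],s['position'],s['grip_width'])
x,y=.4645,.1145
for z,d in ((.072,.038),(.05,.05),(.026,.062)):
    pts=[proj(p,(x+d/2*np.cos(a),y+d/2*np.sin(a),z)) for a in np.linspace(0,6.28,60)]
    cv2.polylines(im,[np.int32(np.round(pts))],True,(0,0,255),1)
cv2.imwrite('pics/w6.png',im)
```

```text
12.4 [0.46380032 0.11438939 0.13102408] 0.06525350270976005
```

View pics/w6.png

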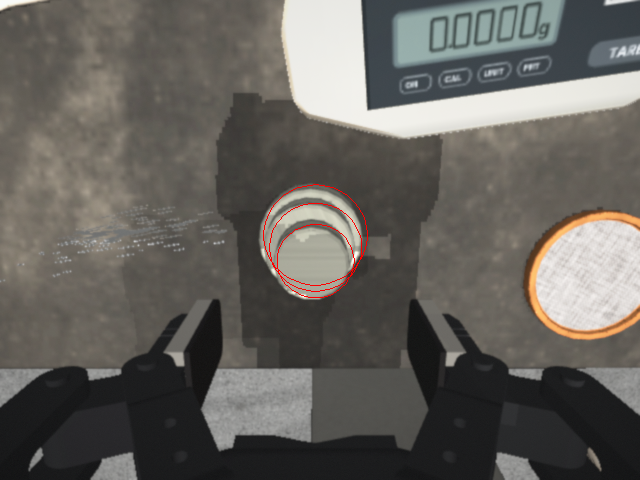

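The overlay fits the discs within 1–2 px: small disc top centred at about (314,260), midway between the pads. Descending.

>>> arm_command(
  deltas=[
    {"rx": 0,"ry": 0,"rz": 0,"dx": 0.001,"dy": -0.001,"dz": 0.025,"fingers": 0.065},
    {"rx": 0,"ry": 0,"rz": 0,"dx": 0,"dy": 0,"dz": 0.025,"fingers": 0.065},
    {"rx": 0,"ry": 0,"rz": 0,"dx": 0,"dy": 0,"dz": 0.017,"fingers": 0.06},
    {"rx": 0,"ry": 0,"rz": 0,"dx": 0,"dy": 0,"dz": 0.008,"fingers": 0.055},
    {"rx": 0,"ry": 0,"rz": 0,"dx": 0,"dy": 0,"dz": 0,"fingers": 0.05},
    {"rx": 0,"ry": 0,"rz": 0,"dx": 0,"dy": 0,"dz": 0,"fingers": 0.05},
  ],
)

```text
time_s: 13.0
position: [0.4654, 0.1159, 0.0569]
tool_rot: [[1.0, -0.0, 0.001], [-0.0, -1.0, -0.0], [0.001, 0.0, -1.0]]
ft_force: [0.5, 0.4, 0.6]
grip_width: 0.05
gripper_force: 0.0
```

>>> arm_command(
  deltas=[
    {"rx": 0,"ry": 0,"rz": 0,"dx": 0,"dy": 0,"dz": 0.0015,"fingers": 0.045},
    {"rx": 0,"ry": 0,"rz": 0,"dx": 0,"dy": 0,"dz": 0,"fingers": 0.04},
    {"rx": 0,"ry": 0,"rz": 0,"dx": 0,"dy": 0,"dz": 0,"fingers": 0.036},
    {"rx": 0,"ry": 0,"rz": 0,"dx": 0,"dy": 0,"dz": 0,"fingers": 0.03},
    {"rx": 0,"ry": 0,"rz": 0,"dx": 0,"dy": 0,"dz": 0,"fingers": 0.03},
    {"rx": 0,"ry": 0,"rz": 0,"dx": 0,"dy": 0,"dz": 0,"fingers": 0.03},
  ],
  squeeze=45,
)

```text
time_s: 13.6
position: [0.4652, 0.1163, 0.0556]
tool_rot: [[1.0, 0.0, 0.001], [0.0, -1.0, -0.0], [0.001, 0.0, -1.0]]
ft_force: [-0.5, -0.1, 7.2]
grip_width: 0.0361
gripper_force: 44.2
```

>>> arm_command(
  deltas=[
    {"rx": 0,"ry": 0,"rz": 0,"dx": 0,"dy": 0,"dz": -0.004,"fingers": 0.03},
    {"rx": 0,"ry": 0,"rz": 0,"dx": 0,"dy": 0,"dz": -0.01,"fingers": 0.03},
    {"rx": 0,"ry": 0,"rz": 0,"dx": 0,"dy": 0,"dz": -0.02,"fingers": 0.03},
    {"rx": 0,"ry": 0,"rz": 0,"dx": 0,"dy": 0,"dz": -0.025,"fingers": 0.03},
    {"rx": 0,"ry": 0,"rz": 0,"dx": 0,"dy": 0.01,"dz": -0.015,"fingers": 0.03},
    {"rx": 0,"ry": 0,"rz": 0,"dx": 0,"dy": 0.025,"dz": 0,"fingers": 0.03},
    {"rx": 0,"ry": 0,"rz": 0,"dx": 0,"dy": 0.035,"dz": 0,"fingers": 0.03},
    {"rx": 0,"ry": 0,"rz": 0,"dx": 0,"dy": 0.035,"dz": 0,"fingers": 0.03},
    {"rx": 0,"ry": 0,"rz": 0,"dx": 0,"dy": 0.035,"dz": 0,"fingers": 0.03},
    {"rx": 0,"ry": 0,"rz": 0,"dx": 0,"dy": 0.035,"dz": 0,"fingers": 0.03},
    {"rx": 0,"ry": 0,"rz": 0,"dx": 0,"dy": 0.035,"dz": 0,"fingers": 0.03},
    {"rx": 0,"ry": 0,"rz": 0,"dx": 0,"dy": 0.035,"dz": 0,"fingers": 0.03},
  ],
)

```text
time_s: 14.8
position: [0.4647, -0.1302, 0.1295]
tool_rot: [[1.0, 0.0, 0.0], [0.0, -1.0, -0.0], [0.0, 0.0, -1.0]]
ft_force: [0.6, 0.3, -2.7]
grip_width: 0.0356
gripper_force: 45.4
```

>>> arm_command(
  deltas=[
    {"rx": 0,"ry": 0,"rz": 0,"dx": 0.005,"dy": 0.034,"dz": 0,"fingers": 0.03},
    {"rx": 0,"ry": 0,"rz": 0,"dx": 0.013,"dy": 0.03,"dz": 0,"fingers": 0.03},
    {"rx": 0,"ry": 0,"rz": 0,"dx": 0.02,"dy": 0.03,"dz": 0,"fingers": 0.03},
    {"rx": 0,"ry": 0,"rz": 0,"dx": 0.02,"dy": 0.03,"dz": 0,"fingers": 0.03},
    {"rx": 0,"ry": 0,"rz": 0,"dx": 0.02,"dy": 0.03,"dz": 0,"fingers": 0.03},
    {"rx": 0,"ry": 0,"rz": 0,"dx": 0.01,"dy": 0.02,"dz": 0,"fingers": 0.03},
    {"rx": 0,"ry": 0,"rz": 0,"dx": 0,"dy": 0,"dz": 0,"fingers": 0.03},
    {"rx": 0,"ry": 0,"rz": 0,"dx": 0,"dy": 0,"dz": 0,"fingers": 0.03},
  ],
)

```text
time_s: 15.6
position: [0.5526, -0.3024, 0.1288]
tool_rot: [[1.0, -0.0, -0.001], [-0.0, -1.0, 0.001], [-0.001, -0.001, -1.0]]
ft_force: [0.7, 0.7, -2.1]
grip_width: 0.0363
gripper_force: 45.5
```

>>> arm_command(
  deltas=[
    {"rx": 0,"ry": 0,"rz": 0,"dx": 0.001,"dy": 0.0035,"dz": 0.02,"fingers": 0.03},
    {"rx": 0,"ry": 0,"rz": 0,"dx": 0,"dy": 0,"dz": 0.03,"fingers": 0.03},
    {"rx": 0,"ry": 0,"rz": 0,"dx": 0,"dy": 0,"dz": 0.03,"fingers": 0.03},
    {"rx": 0,"ry": 0,"rz": 0,"dx": 0,"dy": 0,"dz": 0.018,"fingers": 0.03},
    {"rx": 0,"ry": 0,"rz": 0,"dx": 0,"dy": 0,"dz": 0.01,"fingers": 0.03},
    {"rx": 0,"ry": 0,"rz": 0,"dx": 0,"dy": 0,"dz": 0.005,"fingers": 0.03},
    {"rx": 0,"ry": 0,"rz": 0,"dx": 0,"dy": 0,"dz": 0,"fingers": 0.03},
    {"rx": 0,"ry": 0,"rz": 0,"dx": 0,"dy": 0,"dz": 0,"fingers": 0.03},
  ],
)

```text
time_s: 16.4
position: [0.5544, -0.3064, 0.017]
tool_rot: [[1.0, 0.0, 0.001], [0.0, -1.0, -0.001], [0.001, 0.001, -1.0]]
ft_force: [-0.3, 0.1, -1.7]
grip_width: 0.036
gripper_force: 45.5
```

Run:
```python
from h import *
p=env.get_image('wrist');s=env.observe();print(s['time_s'],s['position'],s['grip_width'])
print(proj(p,(.5535,-.306,.0095)))
cv2.imwrite('pics/w7.png',p['color'])
```

```text
16.45 [ 0.55441004 -0.30646321  0.01696201] 0.036571573876770985
[314.31091954 310.05248821]
```

View pics/w7.png

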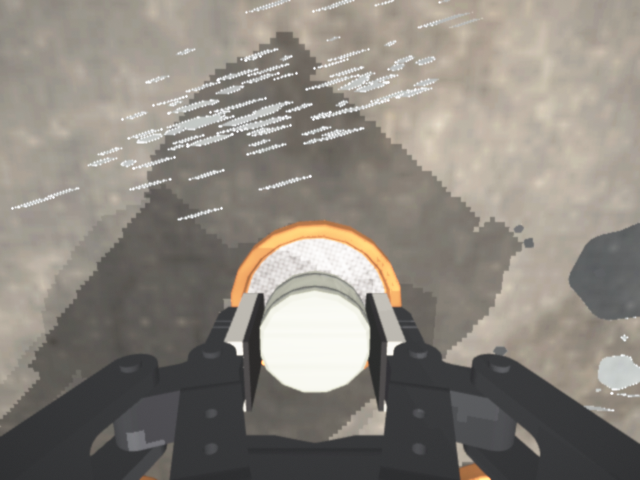

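The disc is held level and centred over the small dish (dish centre about (315,310)). Lowering.

>>> arm_command(
  deltas=[
    {"rx": 0,"ry": 0,"rz": 0,"dx": 0,"dy": 0,"dz": 0.003,"fingers": 0.03},
    {"rx": 0,"ry": 0,"rz": 0,"dx": 0,"dy": 0,"dz": 0.0015,"fingers": 0.03},
    {"rx": 0,"ry": 0,"rz": 0,"dx": 0,"dy": 0,"dz": 0,"fingers": 0.03},
    {"rx": 0,"ry": 0,"rz": 0,"dx": 0,"dy": 0,"dz": 0,"fingers": 0.03},
  ],
)

```text
time_s: 16.85
position: [0.5541, -0.3063, 0.0117]
tool_rot: [[1.0, 0.0, 0.0], [0.0, -1.0, -0.0], [0.0, 0.0, -1.0]]
ft_force: [-0.9, 1.6, 3.2]
grip_width: 0.0361
gripper_force: 45.9
```

>>> arm_command(
  deltas=[
    {"rx": 0,"ry": 0,"rz": 0,"dx": 0,"dy": 0,"dz": 0.001,"fingers": 0.03},
    {"rx": 0,"ry": 0,"rz": 0,"dx": 0,"dy": 0,"dz": 0,"fingers": 0.03},
    {"rx": 0,"ry": 0,"rz": 0,"dx": 0,"dy": 0,"dz": 0,"fingers": 0.03},
  ],
)

```text
time_s: 17.15
position: [0.5541, -0.3063, 0.0117]
tool_rot: [[1.0, 0.0, 0.001], [0.0, -1.0, -0.001], [0.001, 0.001, -1.0]]
ft_force: [-3.8, 1.8, 11.0]
grip_width: 0.0362
gripper_force: 46.7
```

Touching the floor. Release, rise, and return to the stack.

>>> arm_command(
  deltas=[
    {"rx": 0,"ry": 0,"rz": 0,"dx": 0,"dy": 0,"dz": 0,"fingers": 0.04},
    {"rx": 0,"ry": 0,"rz": 0,"dx": 0,"dy": 0,"dz": 0,"fingers": 0.05},
    {"rx": 0,"ry": 0,"rz": 0,"dx": 0,"dy": 0,"dz": 0,"fingers": 0.06},
    {"rx": 0,"ry": 0,"rz": 0,"dx": 0,"dy": 0,"dz": 0,"fingers": 0.07},
    {"rx": 0,"ry": 0,"rz": 0,"dx": 0,"dy": 0,"dz": -0.01,"fingers": 0.07},
    {"rx": 0,"ry": 0,"rz": 0,"dx": 0,"dy": 0,"dz": -0.03,"fingers": 0.07},
    {"rx": 0,"ry": 0,"rz": 0,"dx": 0,"dy": 0,"dz": -0.04,"fingers": 0.07},
    {"rx": 0,"ry": 0,"rz": 0,"dx": 0,"dy": 0,"dz": -0.04,"fingers": 0.07},
    {"rx": 0,"ry": 0,"rz": 0,"dx": 0,"dy": 0,"dz": 0,"fingers": 0.07},
  ],
)

```text
time_s: 18.05
position: [0.556, -0.3077, 0.137]
tool_rot: [[1.0, 0.0, 0.009], [0.0, -1.0, -0.007], [0.009, 0.007, -1.0]]
ft_force: [0.3, 0.0, -1.1]
grip_width: 0.0696
gripper_force: 0.0
```

Run:
```python
from h import *
p=env.get_image('wrist');s=env.observe();print(s['time_s'],s['position'],s['grip_width'])
im=p['color'].copy()
for x,y,z,d in ((.5541,-.3063,.028,.038),(.5535,-.306,.0095,.066)):
    pts=[proj(p,(x+d/2*np.cos(a),y+d/2*np.sin(a),z)) for a in np.linspace(0,6.28,60)]
    cv2.polylines(im,[np.int32(np.round(pts))],True,(0,0,255),1)
cv2.imwrite('pics/w8.png',im)
```

```text
18.1 [ 0.55494005 -0.30695248  0.13381136] 0.06965464246915404
```

View pics/w8.png

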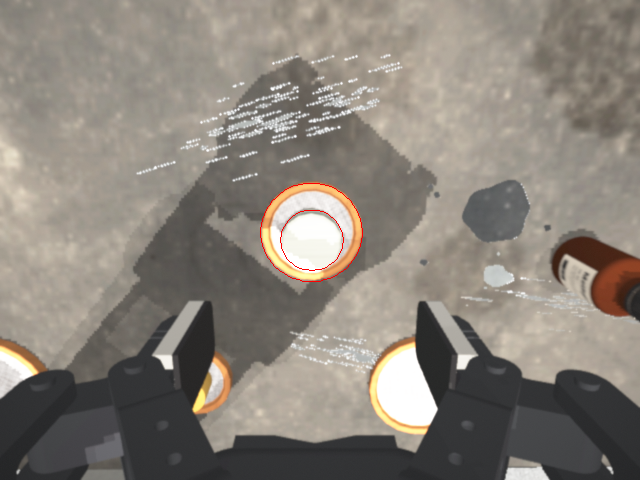

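The small disc lies flat and centred at (312,240) in its dish. Returning for the middle disc.

>>> arm_command(
  deltas=[
    {"rx": 0,"ry": 0,"rz": 0,"dx": -0.015,"dy": -0.025,"dz": 0,"fingers": 0.075},
    {"rx": 0,"ry": 0,"rz": 0,"dx": -0.015,"dy": -0.036,"dz": 0,"fingers": 0.075},
    {"rx": 0,"ry": 0,"rz": 0,"dx": -0.015,"dy": -0.036,"dz": 0,"fingers": 0.075},
    {"rx": 0,"ry": 0,"rz": 0,"dx": -0.015,"dy": -0.036,"dz": 0,"fingers": 0.075},
    {"rx": 0,"ry": 0,"rz": 0,"dx": -0.015,"dy": -0.036,"dz": 0,"fingers": 0.075},
    {"rx": 0,"ry": 0,"rz": 0,"dx": -0.014,"dy": -0.036,"dz": 0,"fingers": 0.075},
    {"rx": 0,"ry": 0,"rz": 0,"dx": 0,"dy": -0.036,"dz": 0,"fingers": 0.075},
    {"rx": 0,"ry": 0,"rz": 0,"dx": 0,"dy": -0.036,"dz": 0,"fingers": 0.075},
    {"rx": 0,"ry": 0,"rz": 0,"dx": 0,"dy": -0.036,"dz": 0,"fingers": 0.075},
    {"rx": 0,"ry": 0,"rz": 0,"dx": 0,"dy": -0.036,"dz": 0,"fingers": 0.075},
    {"rx": 0,"ry": 0,"rz": 0,"dx": 0,"dy": -0.036,"dz": 0,"fingers": 0.075},
    {"rx": 0,"ry": 0,"rz": 0,"dx": 0,"dy": -0.02,"dz": 0,"fingers": 0.075},
  ],
)

```text
time_s: 19.3
position: [0.464, 0.101, 0.1297]
tool_rot: [[1.0, 0.002, -0.002], [0.002, -1.0, 0.0], [-0.002, -0.0, -1.0]]
ft_force: [0.2, 0.5, 0.2]
grip_width: 0.0748
gripper_force: 0.0
```

>>> arm_command(
  deltas=[
    {"rx": 0,"ry": 0,"rz": 0,"dx": 0,"dy": -0.015,"dz": 0,"fingers": 0.075},
    {"rx": 0,"ry": 0,"rz": 0,"dx": 0,"dy": 0,"dz": 0,"fingers": 0.075},
    {"rx": 0,"ry": 0,"rz": 0,"dx": 0,"dy": 0,"dz": 0,"fingers": 0.075},
    {"rx": 0,"ry": 0,"rz": 0,"dx": 0,"dy": 0,"dz": 0,"fingers": 0.075},
  ],
)

```text
time_s: 19.7
position: [0.4648, 0.113, 0.1301]
tool_rot: [[1.0, -0.001, -0.001], [-0.001, -1.0, -0.0], [-0.001, 0.0, -1.0]]
ft_force: [0.3, -0.2, -0.3]
grip_width: 0.0748
gripper_force: 0.0
```

Run:
```python
from h import *
p=env.get_image('wrist');s=env.observe();print(s['time_s'],s['position'],s['grip_width'])
im=p['color'].copy()
x,y=.465,.1155
for z,d in ((.05,.05),(.026,.062)):
    pts=[proj(p,(x+d/2*np.cos(a),y+d/2*np.sin(a),z)) for a in np.linspace(0,6.28,60)]
    cv2.polylines(im,[np.int32(np.round(pts))],True,(0,0,255),1)
cv2.imwrite('pics/w9.png',im)
```

```text
19.75 [0.46489414 0.11294939 0.13015919] 0.0749509156067945
```

View pics/w9.png

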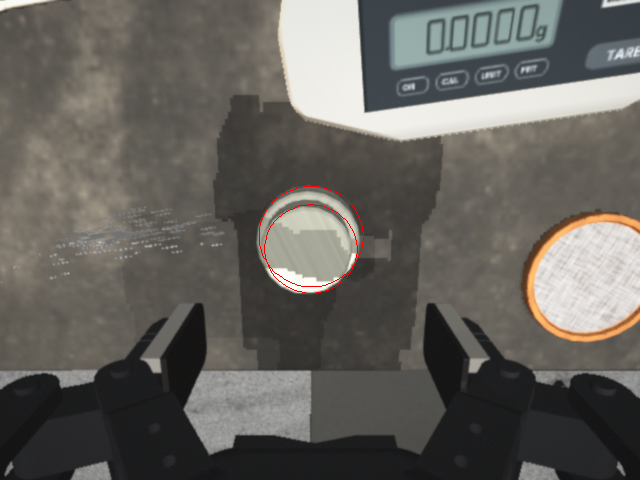

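The middle disc sits about 2 mm towards +y and −x of the overlay (columns 259–356, bottom row 293), so I'm aiming at (0.463, 0.117).

>>> arm_command(
  deltas=[
    {"rx": 0,"ry": 0,"rz": 0,"dx": -0.002,"dy": -0.004,"dz": 0.02,"fingers": 0.078},
    {"rx": 0,"ry": 0,"rz": 0,"dx": 0,"dy": 0,"dz": 0.025,"fingers": 0.078},
    {"rx": 0,"ry": 0,"rz": 0,"dx": 0,"dy": 0,"dz": 0.025,"fingers": 0.078},
    {"rx": 0,"ry": 0,"rz": 0,"dx": 0,"dy": 0,"dz": 0.02,"fingers": 0.075},
    {"rx": 0,"ry": 0,"rz": 0,"dx": 0,"dy": 0,"dz": 0.01,"fingers": 0.07},
    {"rx": 0,"ry": 0,"rz": 0,"dx": 0,"dy": 0,"dz": 0,"fingers": 0.065},
    {"rx": 0,"ry": 0,"rz": 0,"dx": 0,"dy": 0,"dz": 0,"fingers": 0.065},
  ],
)

```text
time_s: 20.45
position: [0.4634, 0.1175, 0.0309]
tool_rot: [[1.0, -0.0, 0.001], [-0.0, -1.0, -0.0], [0.001, 0.0, -1.0]]
ft_force: [-0.9, 0.5, 0.4]
grip_width: 0.0651
gripper_force: 0.0
```

>>> arm_command(
  deltas=[
    {"rx": 0,"ry": 0,"rz": 0,"dx": 0,"dy": 0,"dz": 0.001,"fingers": 0.06},
    {"rx": 0,"ry": 0,"rz": 0,"dx": 0,"dy": 0,"dz": 0,"fingers": 0.054},
    {"rx": 0,"ry": 0,"rz": 0,"dx": 0,"dy": 0,"dz": 0,"fingers": 0.048},
    {"rx": 0,"ry": 0,"rz": 0,"dx": 0,"dy": 0,"dz": 0,"fingers": 0.042},
    {"rx": 0,"ry": 0,"rz": 0,"dx": 0,"dy": 0,"dz": 0,"fingers": 0.042},
    {"rx": 0,"ry": 0,"rz": 0,"dx": 0,"dy": 0,"dz": 0,"fingers": 0.042},
  ],
  squeeze=60,
)

```text
time_s: 21.05
position: [0.4632, 0.1177, 0.0305]
tool_rot: [[1.0, 0.0, 0.002], [0.0, -1.0, -0.0], [0.002, 0.0, -1.0]]
ft_force: [-3.1, -0.4, 9.9]
grip_width: 0.0478
gripper_force: 60.0
```

>>> arm_command(
  deltas=[
    {"rx": 0,"ry": 0,"rz": 0,"dx": 0,"dy": 0,"dz": -0.004,"fingers": 0.042},
    {"rx": 0,"ry": 0,"rz": 0,"dx": 0,"dy": 0,"dz": -0.01,"fingers": 0.042},
    {"rx": 0,"ry": 0,"rz": 0,"dx": 0,"dy": 0,"dz": -0.02,"fingers": 0.042},
    {"rx": 0,"ry": 0,"rz": 0,"dx": 0,"dy": 0,"dz": -0.03,"fingers": 0.042},
    {"rx": 0,"ry": 0,"rz": 0,"dx": 0,"dy": 0.01,"dz": -0.02,"fingers": 0.042},
    {"rx": 0,"ry": 0,"rz": 0,"dx": -0.002,"dy": 0.025,"dz": -0.01,"fingers": 0.042},
    {"rx": 0,"ry": 0,"rz": 0,"dx": -0.002,"dy": 0.035,"dz": 0,"fingers": 0.042},
    {"rx": 0,"ry": 0,"rz": 0,"dx": -0.002,"dy": 0.035,"dz": 0,"fingers": 0.042},
    {"rx": 0,"ry": 0,"rz": 0,"dx": -0.002,"dy": 0.035,"dz": 0,"fingers": 0.042},
    {"rx": 0,"ry": 0,"rz": 0,"dx": -0.002,"dy": 0.035,"dz": 0,"fingers": 0.042},
    {"rx": 0,"ry": 0,"rz": 0,"dx": -0.002,"dy": 0.035,"dz": 0,"fingers": 0.042},
    {"rx": 0,"ry": 0,"rz": 0,"dx": -0.002,"dy": 0.035,"dz": 0,"fingers": 0.042},
  ],
)

```text
time_s: 22.25
position: [0.4485, -0.1285, 0.1238]
tool_rot: [[1.0, 0.0, 0.0], [0.0, -1.0, 0.0], [0.0, -0.0, -1.0]]
ft_force: [0.2, 0.6, -4.2]
grip_width: 0.0475
gripper_force: 62.7
```

>>> arm_command(
  deltas=[
    {"rx": 0,"ry": 0,"rz": 0,"dx": -0.002,"dy": 0.035,"dz": 0,"fingers": 0.042},
    {"rx": 0,"ry": 0,"rz": 0,"dx": -0.002,"dy": 0.035,"dz": 0,"fingers": 0.042},
    {"rx": 0,"ry": 0,"rz": 0,"dx": -0.002,"dy": 0.035,"dz": 0,"fingers": 0.042},
    {"rx": 0,"ry": 0,"rz": 0,"dx": -0.002,"dy": 0.035,"dz": 0,"fingers": 0.042},
    {"rx": 0,"ry": 0,"rz": 0,"dx": -0.002,"dy": 0.035,"dz": 0,"fingers": 0.042},
    {"rx": 0,"ry": 0,"rz": 0,"dx": 0,"dy": 0.035,"dz": 0,"fingers": 0.042},
    {"rx": 0,"ry": 0,"rz": 0,"dx": 0,"dy": 0.03,"dz": 0,"fingers": 0.042},
    {"rx": 0,"ry": 0,"rz": 0,"dx": 0,"dy": 0.02,"dz": 0,"fingers": 0.042},
    {"rx": 0,"ry": 0,"rz": 0,"dx": 0,"dy": 0,"dz": 0,"fingers": 0.042},
    {"rx": 0,"ry": 0,"rz": 0,"dx": 0,"dy": 0,"dz": 0,"fingers": 0.042},
    {"rx": 0,"ry": 0,"rz": 0,"dx": 0,"dy": 0,"dz": 0,"fingers": 0.042},
  ],
)

```text
time_s: 23.35
position: [0.439, -0.3863, 0.1235]
tool_rot: [[1.0, 0.001, -0.0], [0.001, -1.0, 0.001], [-0.0, -0.001, -1.0]]
ft_force: [-0.3, 0.5, -3.9]
grip_width: 0.048
gripper_force: 62.8
```

>>> arm_command(
  deltas=[
    {"rx": 0,"ry": 0,"rz": 0,"dx": 0,"dy": -0.001,"dz": 0.02,"fingers": 0.042},
    {"rx": 0,"ry": 0,"rz": 0,"dx": 0,"dy": 0,"dz": 0.03,"fingers": 0.042},
    {"rx": 0,"ry": 0,"rz": 0,"dx": 0,"dy": 0,"dz": 0.03,"fingers": 0.042},
    {"rx": 0,"ry": 0,"rz": 0,"dx": 0,"dy": 0,"dz": 0.015,"fingers": 0.042},
    {"rx": 0,"ry": 0,"rz": 0,"dx": 0,"dy": 0,"dz": 0.008,"fingers": 0.042},
    {"rx": 0,"ry": 0,"rz": 0,"dx": 0,"dy": 0,"dz": 0.004,"fingers": 0.042},
    {"rx": 0,"ry": 0,"rz": 0,"dx": 0,"dy": 0,"dz": 0,"fingers": 0.042},
    {"rx": 0,"ry": 0,"rz": 0,"dx": 0,"dy": 0,"dz": 0,"fingers": 0.042},
  ],
)

```text
time_s: 24.15
position: [0.4394, -0.3865, 0.0173]
tool_rot: [[1.0, 0.0, 0.001], [0.0, -1.0, -0.001], [0.001, 0.001, -1.0]]
ft_force: [0.4, -0.1, -2.8]
grip_width: 0.0475
gripper_force: 62.9
```

Run:
```python
from h import *
p=env.get_image('wrist');s=env.observe();print(s['time_s'],s['position'],s['grip_width'])
im=p['color'].copy()
cv2.imwrite('pics/w10.png',im)
```

```text
24.2 [ 0.43936603 -0.38657189  0.0172711 ] 0.04771723564241839
```

View pics/w10.png

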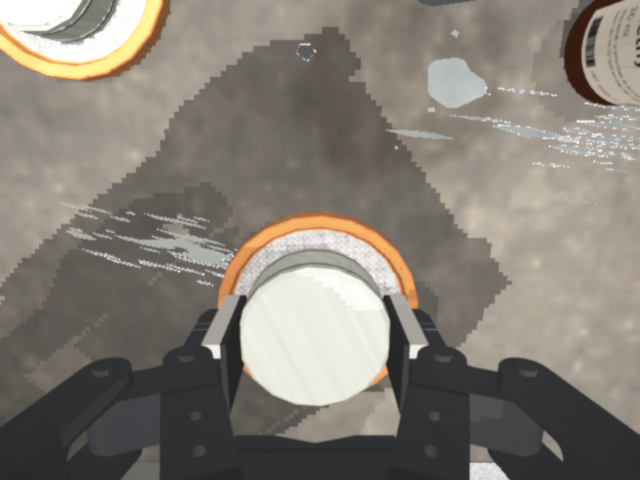

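Middle disc is level and centred over its dish: dish columns 219–418, disc columns 240–390. Lowering the last 6 mm.

>>> arm_command(
  deltas=[
    {"rx": 0,"ry": 0,"rz": 0,"dx": 0,"dy": 0,"dz": 0.003,"fingers": 0.042},
    {"rx": 0,"ry": 0,"rz": 0,"dx": 0,"dy": 0,"dz": 0.002,"fingers": 0.042},
    {"rx": 0,"ry": 0,"rz": 0,"dx": 0,"dy": 0,"dz": 0,"fingers": 0.042},
    {"rx": 0,"ry": 0,"rz": 0,"dx": 0,"dy": 0,"dz": 0,"fingers": 0.042},
  ],
)

```text
time_s: 24.6
position: [0.439, -0.3863, 0.0113]
tool_rot: [[1.0, 0.0, -0.0], [0.0, -1.0, 0.0], [-0.0, -0.0, -1.0]]
ft_force: [-0.4, 0.1, -3.8]
grip_width: 0.0476
gripper_force: 62.9
```

>>> arm_command(
  deltas=[
    {"rx": 0,"ry": 0,"rz": 0,"dx": 0,"dy": 0,"dz": 0.001,"fingers": 0.042},
    {"rx": 0,"ry": 0,"rz": 0,"dx": 0,"dy": 0,"dz": 0,"fingers": 0.042},
    {"rx": 0,"ry": 0,"rz": 0,"dx": 0,"dy": 0,"dz": 0,"fingers": 0.042},
  ],
)

```text
time_s: 24.9
position: [0.4391, -0.3864, 0.0106]
tool_rot: [[1.0, 0.0, 0.0], [0.0, -1.0, -0.0], [0.0, 0.0, -1.0]]
ft_force: [-0.7, 0.8, 0.8]
grip_width: 0.0478
gripper_force: 63.2
```

>>> arm_command(
  deltas=[
    {"rx": 0,"ry": 0,"rz": 0,"dx": 0,"dy": 0,"dz": 0,"fingers": 0.052},
    {"rx": 0,"ry": 0,"rz": 0,"dx": 0,"dy": 0,"dz": 0,"fingers": 0.06},
    {"rx": 0,"ry": 0,"rz": 0,"dx": 0,"dy": 0,"dz": 0,"fingers": 0.07},
    {"rx": 0,"ry": 0,"rz": 0,"dx": 0,"dy": 0,"dz": 0,"fingers": 0.08},
    {"rx": 0,"ry": 0,"rz": 0,"dx": 0,"dy": 0,"dz": -0.01,"fingers": 0.08},
    {"rx": 0,"ry": 0,"rz": 0,"dx": 0,"dy": 0,"dz": -0.03,"fingers": 0.085},
    {"rx": 0,"ry": 0,"rz": 0,"dx": 0,"dy": 0,"dz": -0.04,"fingers": 0.085},
    {"rx": 0,"ry": 0,"rz": 0,"dx": 0,"dy": 0,"dz": -0.04,"fingers": 0.085},
    {"rx": 0,"ry": 0,"rz": 0,"dx": 0,"dy": 0,"dz": 0,"fingers": 0.085},
  ],
)

```text
time_s: 25.8
position: [0.4405, -0.3881, 0.1366]
tool_rot: [[1.0, 0.0, 0.007], [0.0, -1.0, -0.009], [0.007, 0.009, -1.0]]
ft_force: [1.0, 0.2, 0.0]
grip_width: 0.0853
gripper_force: 0.0
```

Run:
```python
from h import *
p=env.get_image('wrist');s=env.observe();print(s['time_s'],s['position'],s['grip_width'])
im=p['color'];a=im[150:330,230:390]
g=cv2.cvtColor(a,cv2.COLOR_BGR2HSV);m=((g[...,2]>200)&(g[...,1]<40)).astype(np.uint8)
o=cv2.inRange(cv2.cvtColor(im,cv2.COLOR_BGR2HSV),(5,110,90),(17,255,255))
c=max(cv2.findContours(o,cv2.RETR_EXTERNAL,cv2.CHAIN_APPROX_NONE)[0],key=cv2.contourArea);e=cv2.fitEllipse(c);print(e,at(p,e[0],.0095))
im=im.copy()
for x,y,z,d in ((.439,-.3863,.03,.05),):
    pts=[proj(p,(x+d/2*np.cos(t),y+d/2*np.sin(t),z)) for t in np.linspace(0,6.28,60)]
    cv2.polylines(im,[np.int32(np.round(pts))],True,(0,0,255),1)
cv2.imwrite('pics/w11.png',im[120:360,180:460])
```

```text
25.85 [ 0.43977387 -0.38710347  0.13359227] 0.0849938552271941
((311.49566650390625, 232.8363800048828), (114.53091430664062, 117.59091186523438), 81.58151245117188) [ 0.43838587 -0.38691735  0.0095    ]
```

View pics/w11.png

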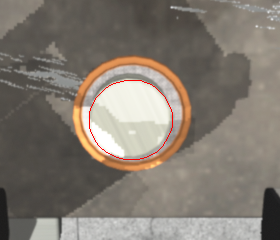

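The middle disc is flat in its dish; its outline coincides with the predicted one at crop (130,119). Now the large disc.

>>> arm_command(
  deltas=[
    {"rx": 0,"ry": 0,"rz": 0,"dx": 0.002,"dy": -0.025,"dz": 0,"fingers": 0.085},
    {"rx": 0,"ry": 0,"rz": 0,"dx": 0.002,"dy": -0.038,"dz": 0,"fingers": 0.085},
    {"rx": 0,"ry": 0,"rz": 0,"dx": 0.002,"dy": -0.038,"dz": 0,"fingers": 0.085},
    {"rx": 0,"ry": 0,"rz": 0,"dx": 0.002,"dy": -0.038,"dz": 0,"fingers": 0.085},
    {"rx": 0,"ry": 0,"rz": 0,"dx": 0.002,"dy": -0.038,"dz": 0,"fingers": 0.085},
    {"rx": 0,"ry": 0,"rz": 0,"dx": 0.002,"dy": -0.038,"dz": 0,"fingers": 0.085},
    {"rx": 0,"ry": 0,"rz": 0,"dx": 0.002,"dy": -0.038,"dz": 0,"fingers": 0.085},
    {"rx": 0,"ry": 0,"rz": 0,"dx": 0.002,"dy": -0.038,"dz": 0,"fingers": 0.085},
    {"rx": 0,"ry": 0,"rz": 0,"dx": 0.002,"dy": -0.038,"dz": 0,"fingers": 0.085},
    {"rx": 0,"ry": 0,"rz": 0,"dx": 0.002,"dy": -0.038,"dz": 0,"fingers": 0.085},
    {"rx": 0,"ry": 0,"rz": 0,"dx": 0.002,"dy": -0.038,"dz": 0,"fingers": 0.085},
    {"rx": 0,"ry": 0,"rz": 0,"dx": 0.002,"dy": -0.038,"dz": 0,"fingers": 0.085},
  ],
)

```text
time_s: 27.05
position: [0.4623, 0.0583, 0.1298]
tool_rot: [[1.0, 0.0, -0.001], [0.0, -1.0, 0.0], [-0.001, -0.0, -1.0]]
ft_force: [0.3, -1.0, -0.3]
grip_width: 0.0849
gripper_force: 0.0
```

>>> arm_command(
  deltas=[
    {"rx": 0,"ry": 0,"rz": 0,"dx": 0,"dy": -0.035,"dz": 0,"fingers": 0.085},
    {"rx": 0,"ry": 0,"rz": 0,"dx": 0,"dy": -0.023,"dz": 0,"fingers": 0.085},
    {"rx": 0,"ry": 0,"rz": 0,"dx": 0,"dy": 0,"dz": 0,"fingers": 0.085},
    {"rx": 0,"ry": 0,"rz": 0,"dx": 0,"dy": 0,"dz": 0,"fingers": 0.085},
    {"rx": 0,"ry": 0,"rz": 0,"dx": 0,"dy": 0,"dz": 0,"fingers": 0.085},
  ],
)

```text
time_s: 27.55
position: [0.4628, 0.114, 0.1301]
tool_rot: [[1.0, -0.001, -0.001], [-0.001, -1.0, -0.0], [-0.001, 0.0, -1.0]]
ft_force: [0.5, -0.1, -0.6]
grip_width: 0.0851
gripper_force: 0.0
```

Run:
```python
from h import *
p=env.get_image('wrist');s=env.observe();print(s['time_s'],s['position'],s['grip_width'])
im=p['color'].copy()
x,y=.464,.116
for z,d in ((.026,.062),):
    pts=[proj(p,(x+d/2*np.cos(a),y+d/2*np.sin(a),z)) for a in np.linspace(0,6.28,60)]
    cv2.polylines(im,[np.int32(np.round(pts))],True,(0,0,255),1)
cv2.imwrite('pics/w12.png',im[120:420,100:540])
```

```text
27.6 [0.46288432 0.11384944 0.13012749] 0.0849984936951391
```

View pics/w12.png

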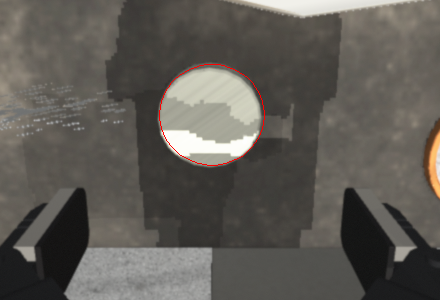

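The overlay matches the large disc (crop (211,115)), so its centre is (0.464, 0.116). Descending.

>>> arm_command(
  deltas=[
    {"rx": 0,"ry": 0,"rz": 0,"dx": 0.001,"dy": -0.002,"dz": 0.025,"fingers": 0.085},
    {"rx": 0,"ry": 0,"rz": 0,"dx": 0,"dy": 0,"dz": 0.03,"fingers": 0.085},
    {"rx": 0,"ry": 0,"rz": 0,"dx": 0,"dy": 0,"dz": 0.03,"fingers": 0.085},
    {"rx": 0,"ry": 0,"rz": 0,"dx": 0,"dy": 0,"dz": 0.025,"fingers": 0.085},
    {"rx": 0,"ry": 0,"rz": 0,"dx": 0,"dy": 0,"dz": 0.01,"fingers": 0.085},
    {"rx": 0,"ry": 0,"rz": 0,"dx": 0,"dy": 0,"dz": 0.004,"fingers": 0.08},
    {"rx": 0,"ry": 0,"rz": 0,"dx": 0,"dy": 0,"dz": 0,"fingers": 0.075},
    {"rx": 0,"ry": 0,"rz": 0,"dx": 0,"dy": 0,"dz": 0,"fingers": 0.075},
  ],
)

```text
time_s: 28.4
position: [0.4645, 0.1166, 0.0073]
tool_rot: [[1.0, 0.0, 0.002], [0.0, -1.0, -0.0], [0.002, 0.0, -1.0]]
ft_force: [-0.2, 0.1, 0.0]
grip_width: 0.0746
gripper_force: 0.0
```

>>> arm_command(
  deltas=[
    {"rx": 0,"ry": 0,"rz": 0,"dx": 0,"dy": 0,"dz": 0.004,"fingers": 0.07},
    {"rx": 0,"ry": 0,"rz": 0,"dx": 0,"dy": 0,"dz": 0,"fingers": 0.066},
    {"rx": 0,"ry": 0,"rz": 0,"dx": 0,"dy": 0,"dz": 0,"fingers": 0.06},
    {"rx": 0,"ry": 0,"rz": 0,"dx": 0,"dy": 0,"dz": 0,"fingers": 0.054},
    {"rx": 0,"ry": 0,"rz": 0,"dx": 0,"dy": 0,"dz": 0,"fingers": 0.054},
    {"rx": 0,"ry": 0,"rz": 0,"dx": 0,"dy": 0,"dz": 0,"fingers": 0.054},
  ],
  squeeze=80,
)

```text
time_s: 29.0
position: [0.464, 0.1169, 0.0033]
tool_rot: [[1.0, 0.0, 0.001], [0.0, -1.0, 0.0], [0.001, -0.0, -1.0]]
ft_force: [-2.7, 1.2, 10.0]
grip_width: 0.0596
gripper_force: 84.7
```

>>> arm_command(
  deltas=[
    {"rx": 0,"ry": 0,"rz": 0,"dx": 0,"dy": 0,"dz": -0.004,"fingers": 0.054},
    {"rx": 0,"ry": 0,"rz": 0,"dx": 0,"dy": 0,"dz": -0.01,"fingers": 0.054},
    {"rx": 0,"ry": 0,"rz": 0,"dx": 0,"dy": 0,"dz": -0.02,"fingers": 0.054},
    {"rx": 0,"ry": 0,"rz": 0,"dx": 0,"dy": 0,"dz": -0.025,"fingers": 0.054},
    {"rx": 0,"ry": 0,"rz": 0,"dx": -0.004,"dy": 0.015,"dz": -0.01,"fingers": 0.054},
    {"rx": 0,"ry": 0,"rz": 0,"dx": -0.005,"dy": 0.03,"dz": 0,"fingers": 0.054},
    {"rx": 0,"ry": 0,"rz": 0,"dx": -0.006,"dy": 0.035,"dz": 0,"fingers": 0.054},
    {"rx": 0,"ry": 0,"rz": 0,"dx": -0.006,"dy": 0.035,"dz": 0,"fingers": 0.054},
    {"rx": 0,"ry": 0,"rz": 0,"dx": -0.006,"dy": 0.035,"dz": 0,"fingers": 0.054},
    {"rx": 0,"ry": 0,"rz": 0,"dx": -0.003,"dy": 0.025,"dz": 0,"fingers": 0.054},
    {"rx": 0,"ry": 0,"rz": 0,"dx": 0,"dy": 0.014,"dz": 0,"fingers": 0.054},
    {"rx": 0,"ry": 0,"rz": 0,"dx": 0,"dy": 0,"dz": 0,"fingers": 0.054},
  ],
)

```text
time_s: 30.2
position: [0.4339, -0.0738, 0.0716]
tool_rot: [[1.0, -0.002, 0.0], [-0.002, -1.0, -0.0], [0.0, 0.0, -1.0]]
ft_force: [-1.1, 0.5, -7.0]
grip_width: 0.0591
gripper_force: 88.6
```

>>> arm_command(
  deltas=[
    {"rx": 0,"ry": 0,"rz": 0,"dx": 0,"dy": 0,"dz": 0,"fingers": 0.054},
    {"rx": 0,"ry": 0,"rz": 0,"dx": 0,"dy": 0,"dz": 0,"fingers": 0.054},
  ],
)

```text
time_s: 30.4
position: [0.4337, -0.0714, 0.0713]
tool_rot: [[1.0, 0.001, -0.001], [0.001, -1.0, 0.0], [-0.001, -0.0, -1.0]]
ft_force: [-0.7, 0.4, -6.9]
grip_width: 0.0589
gripper_force: 88.6
```

>>> arm_command(
  deltas=[
    {"rx": 0,"ry": 0,"rz": 0,"dx": 0,"dy": 0.001,"dz": 0.02,"fingers": 0.054},
    {"rx": 0,"ry": 0,"rz": 0,"dx": 0,"dy": 0,"dz": 0.02,"fingers": 0.054},
    {"rx": 0,"ry": 0,"rz": 0,"dx": 0,"dy": 0,"dz": 0.01,"fingers": 0.054},
    {"rx": 0,"ry": 0,"rz": 0,"dx": 0,"dy": 0,"dz": 0.006,"fingers": 0.054},
    {"rx": 0,"ry": 0,"rz": 0,"dx": 0,"dy": 0,"dz": 0.002,"fingers": 0.054},
    {"rx": 0,"ry": 0,"rz": 0,"dx": 0,"dy": 0,"dz": 0,"fingers": 0.054},
    {"rx": 0,"ry": 0,"rz": 0,"dx": 0,"dy": 0,"dz": 0,"fingers": 0.054},
  ],
)

```text
time_s: 31.1
position: [0.4343, -0.0734, 0.0138]
tool_rot: [[1.0, 0.0, 0.001], [0.0, -1.0, -0.0], [0.001, 0.0, -1.0]]
ft_force: [0.3, -0.5, -6.4]
grip_width: 0.0591
gripper_force: 88.5
```

Run:
```python
from h import *
p=env.get_image('wrist');s=env.observe();print(s['time_s'],s['position'],s['grip_width'])
im=p['color'].copy()
cv2.imwrite('pics/w13.png',im)
```

```text
31.15 [ 0.43427451 -0.07338154  0.01383961] 0.05910982553987752
```

View pics/w13.png

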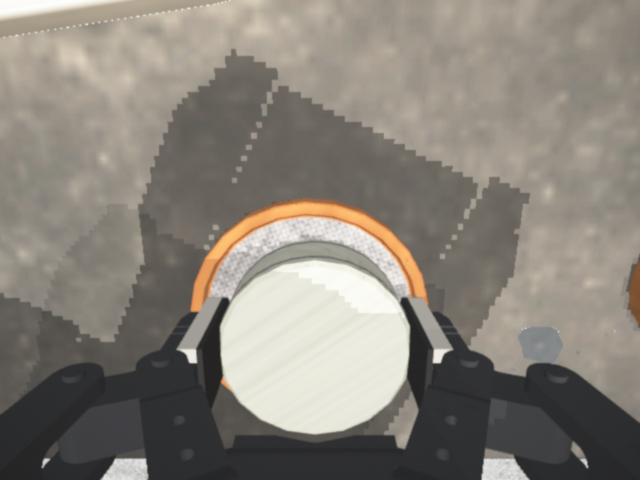

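The disc is level and over its dish: dish centre column about 310, disc 315, so I shift 1.5 mm towards +y and lower.

>>> arm_command(
  deltas=[
    {"rx": 0,"ry": 0,"rz": 0,"dx": 0,"dy": -0.0015,"dz": 0.002,"fingers": 0.054},
    {"rx": 0,"ry": 0,"rz": 0,"dx": 0,"dy": 0,"dz": 0.0015,"fingers": 0.054},
    {"rx": 0,"ry": 0,"rz": 0,"dx": 0,"dy": 0,"dz": 0,"fingers": 0.054},
    {"rx": 0,"ry": 0,"rz": 0,"dx": 0,"dy": 0,"dz": 0,"fingers": 0.054},
  ],
)

```text
time_s: 31.55
position: [0.434, -0.0718, 0.0098]
tool_rot: [[1.0, 0.0, -0.0], [0.0, -1.0, 0.0], [-0.0, -0.0, -1.0]]
ft_force: [-0.2, -0.2, -7.3]
grip_width: 0.059
gripper_force: 88.7
```

>>> arm_command(
  deltas=[
    {"rx": 0,"ry": 0,"rz": 0,"dx": 0,"dy": 0,"dz": 0.001,"fingers": 0.054},
    {"rx": 0,"ry": 0,"rz": 0,"dx": 0,"dy": 0,"dz": 0,"fingers": 0.054},
    {"rx": 0,"ry": 0,"rz": 0,"dx": 0,"dy": 0,"dz": 0,"fingers": 0.054},
  ],
)

```text
time_s: 31.85
position: [0.4341, -0.0718, 0.0093]
tool_rot: [[1.0, 0.0, 0.001], [0.0, -1.0, -0.0], [0.001, 0.0, -1.0]]
ft_force: [-2.2, 0.9, 6.0]
grip_width: 0.0592
gripper_force: 90.1
```

Touching down. Release and rise.

>>> arm_command(
  deltas=[
    {"rx": 0,"ry": 0,"rz": 0,"dx": 0,"dy": 0,"dz": 0,"fingers": 0.064},
    {"rx": 0,"ry": 0,"rz": 0,"dx": 0,"dy": 0,"dz": 0,"fingers": 0.072},
    {"rx": 0,"ry": 0,"rz": 0,"dx": 0,"dy": 0,"dz": 0,"fingers": 0.08},
    {"rx": 0,"ry": 0,"rz": 0,"dx": 0,"dy": 0,"dz": 0,"fingers": 0.085},
    {"rx": 0,"ry": 0,"rz": 0,"dx": 0,"dy": 0,"dz": -0.01,"fingers": 0.085},
    {"rx": 0,"ry": 0,"rz": 0,"dx": 0,"dy": 0,"dz": -0.03,"fingers": 0.085},
    {"rx": 0,"ry": 0,"rz": 0,"dx": 0,"dy": 0,"dz": -0.04,"fingers": 0.085},
    {"rx": 0,"ry": 0,"rz": 0,"dx": 0,"dy": 0.03,"dz": -0.04,"fingers": 0.085},
    {"rx": 0,"ry": 0,"rz": 0,"dx": 0,"dy": 0.03,"dz": -0.03,"fingers": 0.085},
    {"rx": 0,"ry": 0,"rz": 0,"dx": 0,"dy": 0.03,"dz": -0.03,"fingers": 0.085},
    {"rx": 0,"ry": 0,"rz": 0,"dx": 0,"dy": 0,"dz": 0,"fingers": 0.085},
    {"rx": 0,"ry": 0,"rz": 0,"dx": 0,"dy": 0,"dz": 0,"fingers": 0.085},
  ],
)

```text
time_s: 33.05
position: [0.4337, -0.1618, 0.1892]
tool_rot: [[1.0, -0.001, 0.001], [-0.001, -1.0, -0.0], [0.001, 0.0, -1.0]]
ft_force: [0.1, 0.9, 0.1]
grip_width: 0.085
gripper_force: 0.0
```

Run:
```python
from h import *
p=env.get_image('wrist');s=env.observe();print(s['time_s'],s['position'],s['grip_width'],np.abs(s['qvel']).max())
im=p['color'].copy()
for x,y,z,d in ((.434,-.0718,.032,.062),(.444,-.222,.024,.025),(.5541,-.3063,.028,.038),(.439,-.3863,.03,.05)):
    pts=[proj(p,(x+d/2*np.cos(a),y+d/2*np.sin(a),z)) for a in np.linspace(0,6.28,60)]
    cv2.polylines(im,[np.int32(np.round(pts))],True,(0,0,255),1)
cv2.imwrite('pics/w14.png',im)
```

```text
33.1 [ 0.43337935 -0.16104645  0.18845123] 0.0847191534329549 0.8986477943325003
```

View pics/w14.png

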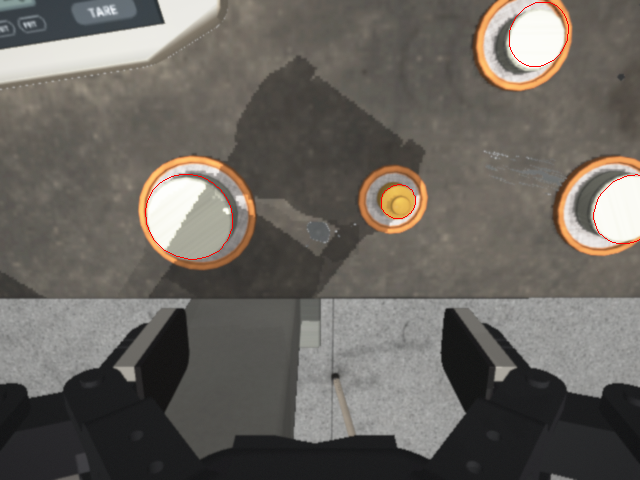

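All four weights stand flat in their dishes: large (190,216), knob (398,201), small (538,34), middle (635,209). Each matches its predicted outline. Handing in.

```bash
python3 -c "
from rig import env
print(env.close_job())"
```

```text
the job is handed in; nothing more can be done
None
```

All four weights stand upright and let go in their own dishes, and the job was handed in at about 33 s of the 128 s allowed; no verdict came back.

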